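# Wedge a frame corner in the bench joiner

### The arm

A 6-joint arm with a two-finger parallel gripper is mounted at the origin on the work surface. World frame = base frame: x ahead of the robot, y to its left, z up, the work surface at z = 0. Lengths are in m, angles in rad, forces in N, time in s.
With the tool pointing down it reaches from about 0.35 to 0.925 m from the base axis. Payload 6.4 kg.
Tool frame: the origin (TCP) lies on the centre line of the jaws, within the pads' length; the fingertips stand 8 mm ahead of it and the grasp point (between the pads) lies 11 mm behind it; z points along the fingers, y is the line along which they close (so a half turn about z gives the same grasp; the last joint's range is limited). The gripper opens to 85 mm and grips with 20 to 120 N. Pads are 22 mm wide; open, the fingers measure 114 mm over their backs; the gripper's body (76 mm by 85 mm) begins 54 mm behind the grasp point. The pads swing forward as they close: fully open they stand 13 mm farther back than shut.
Start: joints at [0.983, 0.245, 1.558, -0, 1.339, -0.174], TCP at [0.261, 0.595, 0.239] pointing down, gripper open.
Joint ranges: [-3.13, 3.13], [-1.02, 2.26], [0.13, 2.54], [-0.95, 4.09], [0.21, 2.88], [-2.74, 2.74]. Speed limits (rad/s): [2.57, 2.57, 3.14, 3.14, 3.14, 3.14].

### API

Orientations are given as a 3x3 rotation matrix whose columns are the frame's x, y, z axes.
In Python, from station import arm gives the robot as it stands.
- The arm moves only by the shell command python3 -m pendant 'ROWS'. ROWS is JSON, a list of rows, each an object of numbers: "x", "y", "z": the shift along the tool's x, y, z in m; "wx", "wy", "wz": the turn, a rotation vector about the tool's x, y, z in rad; "gripper": the opening, from 0 (shut) to 1 (fully open). In form: [{"x": .., "y": .., "z": .., "wx": .., "wy": .., "wz": .., "gripper": ..}, ...]. A call has 1 to 5 rows; each row shifts and turns the commanded pose from where the row before left it, along the tool's axes as they then stand; what a row does not reach is not made up. A row lasts 1/12 s, in which the tool goes at most 41.7 mm and 7.16 degrees, less where a joint would pass 70% of its speed; a pose out of reach is approached as far as the arm can. A call is refused whole if a number of a shift passes 0.0417 or a number of a turn 0.125, either way. A call with a gripper value outside its range is refused whole. The fingers move at their own pace and stop on an object; the grip force is fixed at half the most. Time passes only in rows, so rows that do not move let the fingers close. It gives the time, the measured TCP pose, the force, the opening and the grip force at its end, in the units of the state.
- arm.read_state(): the state, without advancing time (a new reading comes with each control period).
- arm.get_image(name): name is "scene" or "side" or "wrist"; returns (picture, depth): 480x640x3 uint8, red, green, blue; 480x640 float32, m along the optical axis (not along the pixel's ray), 0 where there is no reading.
- arm.camera_model(name): a dict with "intrinsics" (3x3 intrinsics, pixels), "k1" (the pictures are not rectified: a ray, as slopes to the right and down, at radius r is drawn at 1 + k1 r^2 times it, then the intrinsics apply), "view" (4x4, takes a point from world to camera coordinates). Camera axes: x right, y up, looking along -z (the intrinsics and any distortion apply to the point x, -y, -z); pixel columns grow to the right and rows downward; lengths in m; the calibration is good to about 2 mm. A picture is of the moment at which its call begins: read the wrist's pose just before it. camera_model takes no time and is no camera call; for the wrist camera it gives the pose at the moment of the call.
- arm.sign_off(): hands the job in; it is judged then, once.
The state is a dict: "time": time; "q": joint angles; "joint_velocities": joint speeds; "joint_torque": joint torques, N m; "ee_pos": TCP position; "orientation": TCP orientation; "contact_force": force on the tool from outside, world axes, zero at the start; "torque": the same for the moment, N m; "gripper_width": finger opening in m; "gripper_force": force on a finger pad.
Only numpy, scipy, OpenCV 4.12 (cv2) and the standard library are available. Lean on these libraries where they do the work, as an engineer would, in place of code of your own. Each camera call takes 0.05 s, during which the arm holds its last target. There are 200 camera calls.

### The job

Drive the wedge into the glued frame corner: lay the corner on the bed of the joiner as it lies now (same side up), pushed fully home into the V fence, let go of it, then push the joiner's black-gripped handle all the way down and let it spring back up. Do not press the handle before the corner is home, do not bump the magnifier lamp that hangs over the joiner, and leave the corner in the fence and the rest of the bench undisturbed.

Things in the scene. Friction and masses are not known exactly. Their poses are not given: they have to be found in the camera images.
- corner: L-shaped corner of wooden picture-frame moulding, loose, back uppermost, dark mitre line on top, about 0.14 kg. Two legs at 90 degrees, each 150 mm long along its outer face. Origin: outer tip of the L (where the outer faces meet), on the underside. Its x points out of the corner along the mitre, z up: the outer faces run from the origin along (-1, 1)/sqrt2 and (-1, -1)/sqrt2 of its x, y
- leg_left (a point): a good place to grip the corner: middle of the leg's width, on the underside, 105 mm from the outer tip along the leg that runs along (-1, 1)/sqrt2. Each leg is 28 mm wide: its outer 22 mm is 32 mm high, and the 6 mm lip along its inner edge (the rebate) only 22 mm high
- leg_right (a point): the same point on the other leg, which runs along (-1, -1)/sqrt2 of the corner's x, y
- joiner: bench V-nail joiner, a grey hand-lever press, fixed. Origin on the bench; x points from the handle's end (operator's side) to the column, z up. Flat bed, x -120 to 145 mm, y -115 to 115 mm, its top 18 mm above the bench; the column stands at x 95 to 140 mm, y -36 to 36 mm, 153 mm high. A corner pushed home has its origin at fence_corner and its x along the joiner's x
- fence_corner (a point): inner corner where the two steel fence bars meet, on the bed's top: joiner x = 73 mm, y = 0, 18 mm above the bench. The bars are 75 mm long (half a leg, so that fingers can hold the outer ends of the legs), 12 mm thick, 26 mm high above the bed, open towards -x: their inner faces run from here along (-1, 1)/sqrt2 and (-1, -1)/sqrt2 of the joiner's x, y
- driver (a point): where the driver pin's lower end is with the handle up: joiner x = 55 mm, y = 0, 76 mm above the bench (fixed point). The pin is 16 mm thick and comes down to 51.5 mm, just over the wood of a corner that is home (top 50 mm). Its guide, 34 mm across, begins 83 mm above the bench
- handle (a joint): angle of the joiner's handle, rad: 0 up (at rest, handle 20 degrees above level), 0.45 fully down on its stop (6 degrees below level). A spring brings it back up when released. Pushed at handle_grip it takes about 5 N at the start and 12 N at the bottom
- handle_grip (a point): the place to push: middle of the upper face of the handle's black grip, 225 mm along the handle from the pivot. The handle reaches from the pivot over the bed towards the joiner's -x; it is 255 mm long, the grip being its last 110 mm, 36 mm wide, 24 mm thick. At rest this point is 223 mm above the bench at joiner x = -97 mm; fully down 123 mm, x = -115 mm
- handle_pivot (a point): the handle's pivot, level along the joiner's y: joiner x = 110 mm, y = 0, 135 mm above the bench
- lamp: white ring magnifier lamp with a clear lens, fixed, over the joiner. Origin: on the bench under the lens centre. The head is a level disc 220 mm across, underside 335 mm and top 367 mm above the bench; fence and handle lie under it, so a tool held upright there would hit it: come in tilted, from the operator's side
- lamp_stand (a point): foot of the lamp's stand on the bench: base 170 mm across, 22 mm high, with a post rising from here to 430 mm and an arm from its top, up to 470 mm high, to the head
- glue: bystander, loose: white plastic glue bottle, 52 mm across, 150 mm tall. Origin: centre of its underside
- nail_box: bystander, loose: small closed cardboard box of wedges, 90 x 60 x 40 mm. Origin: centre of its underside
- offcut: bystander, loose: straight offcut of the same moulding, 120 mm long, 28 mm wide, 32 mm high (not needed for the job). Origin: centre of its underside
- spatula: bystander, loose: spatula, 190 mm long, lying along its x. Origin: centre of its underside
- brush: bystander, loose: brush, 180 mm long, lying along its x. Origin: centre of its underside
- jar: bystander, loose: open glass jar, 72 mm across, 90 mm tall. Origin: centre of its underside
Not all that is in view belongs to the job. What is shaped like the corner but green is not meant.

How it is judged:
By the outcome, as a careful person would: the job done as asked, in the order asked, and still so for the second after the job is handed in, with the robot touching nothing.
It also fails if it takes over 61 s, if anything falls off the work surface, if the arm or the gripper's body presses on something with over 40 N, if the wrist force passes 120 N, or if a joint passes its speed limit or range.

## Working session

There is one attempt and no reset: what is moved stays moved. The work goes in short steps, Python scripts to look and compute and a shell command to move; the robot and the scene stay as the last step left them, time stands still between calls to the robot, and variables do not carry over. Pictures are saved under pics/ and viewed, at most 10 in all, crops included, and the job is handed in when it is done.

```bash
ls; mkdir -p pics; cat > h.py <<'E'
import numpy as np, cv2
from station import arm
def save(n,f):
    p,d=arm.get_image(n); cv2.imwrite('pics/'+f+'.png',p[:,:,::-1]); np.save('pics/'+f+'.npy',d); return p,d
def ray(c,u,v):
    K=np.array(c['intrinsics']);V=np.array(c['view'])
    s=cv2.undistortPoints(np.array([[[u,v]]],float),K,np.array([c['k1'],0,0,0,0.]))[0,0]
    R=V[:3,:3];o=-R.T@V[:3,3]
    return o,R.T@np.array([s[0],-s[1],-1.])
def plane(c,u,v,z):
    o,d=ray(c,u,v); return o+d*(z-o[2])/d[2]
def deep(c,u,v,D):
    o,d=ray(c,u,v); return o+d*D[int(v),int(u)]
def proj(c,P):
    K=np.array(c['intrinsics']);V=np.array(c['view'])
    p=V[:3,:3]@np.array(P)+V[:3,3]; s=np.array([p[0],-p[1]])/-p[2]; s=s*(1+c['k1']*(s@s))
    return K[:2,:2]@s+K[:2,2]
E
python3 - <<'E'
from h import *
for n in('scene','side','wrist'):
    save(n,n+'0'); c=arm.camera_model(n); print(n,np.round(ray(c,320,240),3).tolist(),c['k1'],np.array(c['intrinsics'])[0,0])
s=arm.read_state();print(s['time'],s['ee_pos'],np.round(s['orientation'],3).tolist(),s['gripper_width'])
E
```

```text
pics
scene [[1.336, 0.159, 1.012], [-0.672, -0.088, -0.736]] -0.08206578471572201 501.20639060724403
side [[-0.144, -0.597, 0.818], [0.62, 0.551, -0.56]] 0.04263956221368816 476.1932745989479
wrist [[0.192, 0.626, 0.373], [0.28, -0.129, -0.951]] -0.02451673362439504 392.02726013919994
0.15 [0.26111998 0.59478815 0.23843383] [[-0.916, 0.402, -0.001], [0.402, 0.916, -0.001], [0.0, -0.001, -1.0]] 0.08542770073818241
```

View pics/scene0.png

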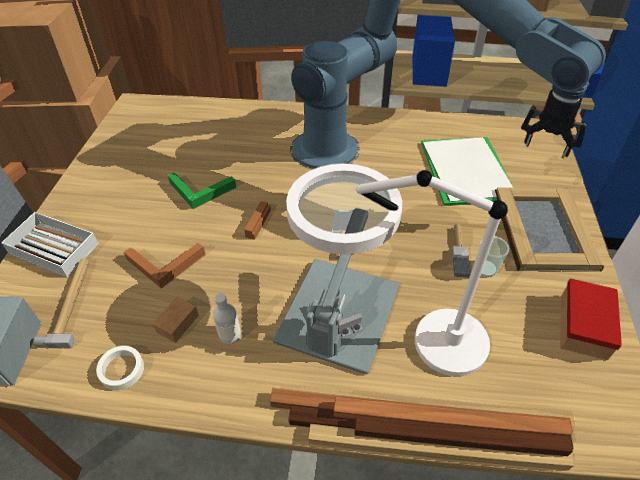

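View pics/side0.png

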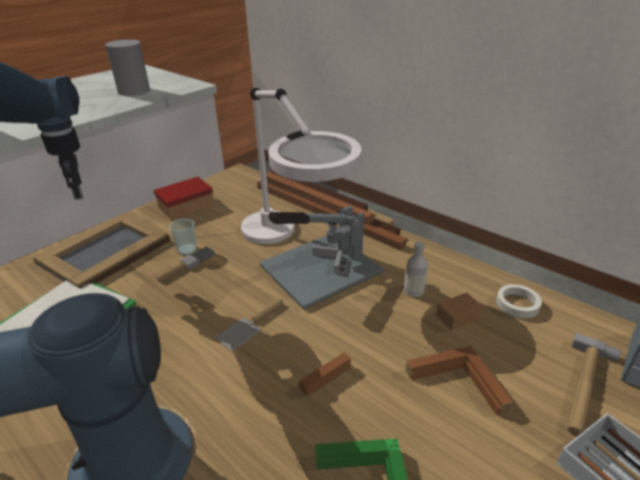

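Scene picture: the wooden corner is at about (163,265) with its tip towards +x. The green L at (200,190) is the decoy. The other brown pieces are the offcut (257,220) and the box (176,320). The joiner bed is at (338,315), with its handle pointing towards the robot under the lamp (345,208). Next I'll measure and confirm in an enlarged crop.

```bash
cat > m.py <<'E'
from h import *
def cloud(n,f):
    p=cv2.imread('pics/'+f+'.png');D=np.load('pics/'+f+'.npy');c=arm.camera_model(n)
    K=np.array(c['intrinsics']);V=np.array(c['view'])
    uu,vv=np.meshgrid(np.arange(640.),np.arange(480.))
    s=cv2.undistortPoints(np.stack([uu,vv],-1).reshape(-1,1,2),K,np.array([c['k1'],0,0,0,0.]))[:,0]
    q=np.c_[s[:,0],-s[:,1],-np.ones(len(s))]*D.reshape(-1,1)
    W=(q-V[:3,3])@V[:3,:3]
    return p,cv2.cvtColor(p,cv2.COLOR_BGR2HSV),D,W.reshape(480,640,3)
def rect(P):
    (c,s,a)=cv2.minAreaRect((P[:,:2]*1000).astype(np.float32)); return np.round(c,1),np.round(s,1),round(a,2)
E
python3 - <<'E'
from m import *
for n,box in(('scene',(110,230,220,295)),('side',(400,340,520,415))):
    p,h,D,W=cloud(n,n+'0')
    x0,y0,x1,y1=box
    print(n,'hsv corner',h[(y0+y1)//2-2,(x0+x1)//2].tolist())
    b=np.zeros((480,640),bool);b[y0:y1,x0:x1]=1
    top=b&(D>0)&(W[...,2]>.027)&(W[...,2]<.037)
    P=W[top];print(len(P),np.median(P[:,2]))
    hull=cv2.convexHull((P[:,:2]*1000).astype(np.float32))
    a,t=cv2.minEnclosingTriangle(hull);print('tri',np.round(t[:,0],1).tolist())
    # bed
    w=(D>0)&(abs(W[...,2]-.018)<.006)&(W[...,0]>.4)&(W[...,0]<.95)&(W[...,1]>-.0)&(W[...,1]<.4)&(h[...,1]<70)
    k,l,st,_=cv2.connectedComponentsWithStats(w.astype(np.uint8));i=1+np.argmax(st[1:,4])
    P=W[l==i];print('bed',len(P),np.median(P[:,2]),rect(P),cv2.boxPoints(cv2.minAreaRect((P[:,:2]*1000).astype(np.float32))).round(1).tolist())
    # lamp head
    w=(D>0)&(W[...,2]>.33)&(W[...,2]<.385)&(h[...,1]<40)&(h[...,2]>120)&(W[...,0]>.3)&(W[...,0]<.8)&(W[...,1]>-.05)&(W[...,1]<.5)
    k,l,st,_=cv2.connectedComponentsWithStats(w.astype(np.uint8));i=1+np.argmax(st[1:,4]);P=W[l==i]
    print('lamp',len(P),rect(P),P[:,2].min(),P[:,2].max())
    # grip black
    w=(D>0)&(h[...,2]<60)&(W[...,2]>.12)&(W[...,2]<.3)&(W[...,0]>.35)&(W[...,0]<.8)&(W[...,1]>0)&(W[...,1]<.35);P=W[w];print('grip',len(P),len(P) and (P.min(0),P.max(0)))
    # loose items above bench near
    w=((D>0)&(W[...,2]>.008)&(W[...,2]<.2)&(W[...,0]>.3)&(W[...,0]<1.0)&(abs(W[...,1])<.55)).astype(np.uint8)
    k,l,st,ce=cv2.connectedComponentsWithStats(w)
    for i in range(1,k):
        if st[i,4]>150: P=W[l==i];print(ce[i].astype(int),st[i,4],'min',P.min(0).round(3),'max',P.max(0).round(3))
p=cv2.imread('pics/scene0.png')
cv2.imwrite('pics/crop.png',np.vstack([cv2.resize(p[150:350,100:420],(800,500))]))
E
```

```text
scene hsv corner [19, 112, 185]
770 0.03228397809458726
tri [[477.5, -242.6999969482422], [627.2000122070312, -344.29998779296875], [534.0, -487.29998779296875]]
bed 6076 0.018087296013748484 (array([649.4, 111.4]), array([230.4, 267.9]), 75.94) [[491.5, 32.20000076293945], [751.4000244140625, -32.900001525878906], [807.2999877929688, 190.60000610351562], [547.4000244140625, 255.6999969482422]]
lamp 4746 (array([640.6, 112.2]), array([221.2, 217.3]), 33.47) 0.334537296862073 0.37561460226295723
grip 22 (array([0.73067431, 0.06433216, 0.12032335]), array([0.7617058 , 0.11459845, 0.15358179]))
[194 198] 193 min [ 0.3   -0.381  0.008] max [ 0.331 -0.317  0.037]
[256 219] 469 min [ 0.308 -0.171  0.008] max [ 0.433 -0.12   0.039]
[459 254] 637 min [0.321 0.392 0.008] max [0.504 0.435 0.027]
[494 256] 641 min [0.43  0.46  0.008] max [0.502 0.518 0.095]
[163 263] 1165 min [ 0.487 -0.475  0.008] max [ 0.626 -0.265  0.039]
[338 314] 9133 min [ 0.47  -0.03   0.008] max [0.805 0.254 0.193]
[ 62 328] 606 min [ 0.675 -0.55   0.008] max [ 0.83  -0.5    0.031]
[225 319] 937 min [ 0.717 -0.162  0.00
[... 914 characters left out ...]
.033  0.008] max [0.971 0.55  0.2  ]
[183 235] 749 min [0.428 0.441 0.008] max [0.5   0.515 0.092]
[415 271] 891 min [ 0.708 -0.164  0.008] max [ 0.755 -0.113  0.152]
[188 261] 518 min [0.321 0.386 0.008] max [0.503 0.437 0.023]
[518 299] 773 min [ 0.808 -0.409  0.008] max [ 0.911 -0.31   0.03 ]
[459 309] 1067 min [ 0.671 -0.314  0.008] max [ 0.775 -0.226  0.045]
[267 309] 250 min [0.377 0.082 0.008] max [0.477 0.102 0.023]
[585 350] 531 min [ 0.675 -0.55   0.008] max [ 0.831 -0.502  0.03 ]
[462 372] 2336 min [ 0.485 -0.473  0.008] max [ 0.625 -0.263  0.037]
[324 372] 863 min [ 0.307 -0.172  0.008] max [ 0.431 -0.123  0.036]
[390 446] 344 min [ 0.3   -0.382  0.02 ] max [ 0.332 -0.319  0.037]
```

View pics/crop.png

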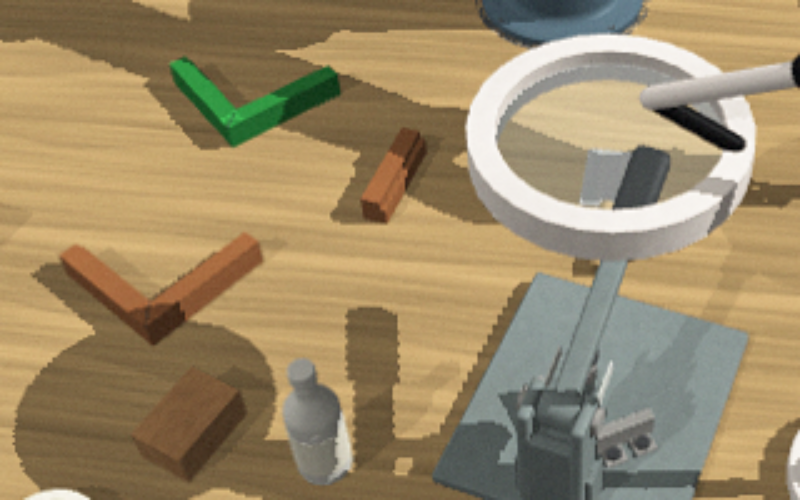

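The crop confirms the wooden L at crop (155,300), with its mitre tip towards +x and the box and offcut well apart from it. I'll write a small planner that works out the tool-frame shifts, and then I'll type the rows.

```bash
cat > pl.py <<'E'
from h import *
from scipy.spatial.transform import Rotation as Ro, Slerp
def ori(head,tilt,flip=0):  # deg; tool x = heading when upright
    h=np.radians(head);t=np.radians(tilt)
    u=np.array([np.cos(h),np.sin(h),0]);k=np.array([0,0,1.])
    z=u*np.sin(t)-k*np.cos(t);x=u*np.cos(t)+k*np.sin(t)
    if flip:x=-x
    return np.c_[x,np.cross(z,x),z]
def plan(wps,st=.04,sr=.12,p=None,R=None):
    s=arm.read_state();p=s['ee_pos'] if p is None else p;R=s['orientation'] if R is None else R
    out=[]
    for q,Q in wps:
        q=np.array(q,float);rel=Ro.from_matrix(np.array(R).T@Q).as_rotvec();n=int(max(np.ceil(np.linalg.norm(q-p)/st),np.ceil(np.linalg.norm(rel)/sr),1))
        for i in range(n):
            Ri=R@Ro.from_rotvec(rel*i/n).as_matrix()
            d=Ri.T@((q-p)/n);out.append((n,d,rel/n))
        p,R=q,Q
    g=None;last=None;row=[]
    for n,d,w in out:
        o={k:float(round(v,4)) for k,v in zip(('x','y','z','wx','wy','wz'),(*d,*w)) if abs(v)>4e-4}
        row.append(str(o).replace("'",'"').replace(' ',''))
    for i in range(0,len(row),5): print("["+",".join(row[i:i+5])+"]")
    print(len(row))
E
python3 - <<'E'
from pl import *
plan([((.37,.25,.30),ori(116,0)),((.40,-.10,.30),ori(86,0)),((.50,-.45,.22),ori(56.2,0))])
E
```

```text
[{"x":-0.0238,"y":-0.0272,"z":-0.0061,"wz":0.0703},{"x":-0.0257,"y":-0.0255,"z":-0.0061,"wz":0.0703},{"x":-0.0274,"y":-0.0236,"z":-0.0061,"wz":0.0703},{"x":-0.029,"y":-0.0216,"z":-0.0061,"wz":0.0703},{"x":-0.0304,"y":-0.0195,"z":-0.0061,"wz":0.0703}]
[{"x":-0.0317,"y":-0.0173,"z":-0.0061,"wz":0.0703},{"x":-0.0329,"y":-0.0151,"z":-0.0061,"wz":0.0703},{"x":-0.0339,"y":-0.0127,"z":-0.0061,"wz":0.0703},{"x":-0.0347,"y":-0.0103,"z":-0.0062,"wz":0.0703},{"x":-0.0353,"y":-0.0078,"z":-0.0062,"wz":0.0703}]
[{"x":-0.0364,"y":-0.0141,"wz":0.0582},{"x":-0.0372,"y":-0.0119,"wz":0.0582},{"x":-0.0378,"y":-0.0097,"wz":0.0582},{"x":-0.0383,"y":-0.0075,"wz":0.0582},{"x":-0.0387,"y":-0.0053,"wz":0.0582}]
[{"x":-0.0389,"y":-0.003,"wz":0.0582},{"x":-0.039,"y":-0.0007,"wz":0.0582},{"x":-0.039,"y":0.0015,"wz":0.0582},{"x":-0.0388,"y":0.0038,"wz":0.0582},{"x":-0.0342,"y":0.0124,"z":0.008,"wz":0.052}]
[{"x":-0.0335,"y":0.0142,"z":0.008,"wz":0.052},{"x":-0.0327,"y":0.0159,"z":0.008,"wz":0.052},{"x":-0.0319,"y":0.0176,"z":0.008,"wz":0.052},{"x":-0.0309,"y":0.0192,"z":0.008,"wz":0.052},{"x":-0.0299,"y":0.0208,"z":0.008,"wz":0.052}]
[{"x":-0.0288,"y":0.0223,"z":0.008,"wz":0.052},{"x":-0.0276,"y":0.0238,"z":0.008,"wz":0.052},{"x":-0.0263,"y":0.0252,"z":0.008,"wz":0.052},{"x":-0.0249,"y":0.0265,"z":0.008,"wz":0.052}]
29
```

```bash
python3 -m pendant '[{"x":-0.024,"y":-0.027,"z":-0.006,"wz":0.07},{"x":-0.026,"y":-0.025,"z":-0.006,"wz":0.07},{"x":-0.027,"y":-0.024,"z":-0.006,"wz":0.07},{"x":-0.029,"y":-0.022,"z":-0.006,"wz":0.07},{"x":-0.030,"y":-0.020,"z":-0.006,"wz":0.07}]'
python3 -m pendant '[{"x":-0.032,"y":-0.017,"z":-0.006,"wz":0.07},{"x":-0.033,"y":-0.015,"z":-0.006,"wz":0.07},{"x":-0.034,"y":-0.013,"z":-0.006,"wz":0.07},{"x":-0.035,"y":-0.01,"z":-0.006,"wz":0.07},{"x":-0.035,"y":-0.008,"z":-0.006,"wz":0.07}]'
```

```text
invalid input at $[0]: expected keys x, y, z, wx, wy, wz, gripper
invalid input at $[0]: expected keys x, y, z, wx, wy, wz, gripper
```

```bash
python3 -m pendant '[{"x":-0.024,"y":-0.027,"z":-0.006,"wx":0,"wy":0,"wz":0.07,"gripper":1},{"x":-0.026,"y":-0.025,"z":-0.006,"wx":0,"wy":0,"wz":0.07,"gripper":1},{"x":-0.027,"y":-0.024,"z":-0.006,"wx":0,"wy":0,"wz":0.07,"gripper":1},{"x":-0.029,"y":-0.022,"z":-0.006,"wx":0,"wy":0,"wz":0.07,"gripper":1},{"x":-0.030,"y":-0.020,"z":-0.006,"wx":0,"wy":0,"wz":0.07,"gripper":1}]'
python3 -m pendant '[{"x":-0.032,"y":-0.017,"z":-0.006,"wx":0,"wy":0,"wz":0.07,"gripper":1},{"x":-0.033,"y":-0.015,"z":-0.006,"wx":0,"wy":0,"wz":0.07,"gripper":1},{"x":-0.034,"y":-0.013,"z":-0.006,"wx":0,"wy":0,"wz":0.07,"gripper":1},{"x":-0.035,"y":-0.01,"z":-0.006,"wx":0,"wy":0,"wz":0.07,"gripper":1},{"x":-0.035,"y":-0.008,"z":-0.006,"wx":0,"wy":0,"wz":0.07,"gripper":1}]'
sed -i 's/ if abs(v)>4e-4}/}; o["gripper"]=G/; s/^def plan(/G=1\ndef plan(/' pl.py
python3 - <<'E'
from pl import *
plan([((.40,-.10,.30),ori(86,0)),((.50,-.45,.22),ori(56.2,0))])
s=arm.read_state();print(s['time'],s['ee_pos'],s['q'])
E
```

```text
time: 0.57
ee_pos: [0.3151, 0.4209, 0.2691]
orientation: [[-0.72, 0.694, -0.0], [0.694, 0.72, -0.001], [-0.0, -0.001, -1.0]]
contact_force: [0.3, -0.9, -0.3]
gripper_width: 0.0854
gripper_force: 0.0
time: 0.98
ee_pos: [0.3705, 0.2484, 0.2994]
orientation: [[-0.438, 0.899, 0.0], [0.899, 0.438, -0.0], [-0.0, 0.0, -1.0]]
contact_force: [0.9, 0.1, 0.3]
gripper_width: 0.0853
gripper_force: 0.0
[{"x":-0.0362,"y":-0.014,"z":-0.0001,"wx":0.0,"wy":0.0,"wz":0.0582,"gripper":1},{"x":-0.037,"y":-0.0119,"z":-0.0001,"wx":0.0,"wy":0.0,"wz":0.0582,"gripper":1},{"x":-0.0376,"y":-0.0097,"z":-0.0001,"wx":0.0,"wy":0.0,"wz":0.0582,"gripper":1},{"x":-0.0381,"y":-0.0075,"z":-0.0001,"wx":0.0,"wy":0.0,"wz":0.0582,"gripper":1},{"x":-0.0385,"y":-0.0053,"z":-0.0001,"wx":0.0,"wy":0.0,"wz":0.0582,"gripper":1}]
[{"x":-0.0387,"y":-0.003,"z":-0.0001,"wx":0.0,"wy":0.0,"wz":0.0582,"gripper":1},{"x":-0.0388,"y":-0.0008,"z":-0.0001,"wx":0.0,"wy":0.0,"wz":0.0582,"gripper":1},{"x":-0.0388,"y":0.0015,"z":-0.0001,"wx":0.0,"wy":0.0,"wz":0.0582,"gripper":1},{"x":-0.0387,"y":0.0037,"z":-0.0001,"wx":0.0,"wy":0.0,"wz":0.0582,"gr
[... 218 characters left out ...]
z":0.052,"gripper":1},{"x":-0.0319,"y":0.0176,"z":0.008,"wx":0.0,"wy":0.0,"wz":0.052,"gripper":1},{"x":-0.0309,"y":0.0192,"z":0.008,"wx":0.0,"wy":0.0,"wz":0.052,"gripper":1},{"x":-0.0299,"y":0.0208,"z":0.008,"wx":0.0,"wy":0.0,"wz":0.052,"gripper":1}]
[{"x":-0.0288,"y":0.0223,"z":0.008,"wx":0.0,"wy":0.0,"wz":0.052,"gripper":1},{"x":-0.0276,"y":0.0238,"z":0.008,"wx":0.0,"wy":0.0,"wz":0.052,"gripper":1},{"x":-0.0263,"y":0.0252,"z":0.008,"wx":0.0,"wy":0.0,"wz":0.052,"gripper":1},{"x":-0.0249,"y":0.0265,"z":0.008,"wx":0.0,"wy":0.0,"wz":0.052,"gripper":1}]
19
0.9833 [0.37046507 0.2483816  0.29939264] [ 3.35461742e-01 -3.06221370e-01  1.98690348e+00 -9.24310853e-05
  1.46080588e+00 -1.18444246e-01]
```

```bash
python3 -m pendant '[{"x":-0.036,"y":-0.014,"z":0,"wx":0,"wy":0,"wz":0.058,"gripper":1},{"x":-0.037,"y":-0.012,"z":0,"wx":0,"wy":0,"wz":0.058,"gripper":1},{"x":-0.038,"y":-0.01,"z":0,"wx":0,"wy":0,"wz":0.058,"gripper":1},{"x":-0.038,"y":-0.0075,"z":0,"wx":0,"wy":0,"wz":0.058,"gripper":1},{"x":-0.0385,"y":-0.005,"z":0,"wx":0,"wy":0,"wz":0.058,"gripper":1}]' | head -2
python3 -m pendant '[{"x":-0.0387,"y":-0.003,"z":0,"wx":0,"wy":0,"wz":0.058,"gripper":1},{"x":-0.0388,"y":-0.001,"z":0,"wx":0,"wy":0,"wz":0.058,"gripper":1},{"x":-0.0388,"y":0.0015,"z":0,"wx":0,"wy":0,"wz":0.058,"gripper":1},{"x":-0.0387,"y":0.004,"z":0,"wx":0,"wy":0,"wz":0.058,"gripper":1},{"x":-0.034,"y":0.0125,"z":0.008,"wx":0,"wy":0,"wz":0.052,"gripper":1}]' | head -2
python3 -m pendant '[{"x":-0.0335,"y":0.014,"z":0.008,"wx":0,"wy":0,"wz":0.052,"gripper":1},{"x":-0.033,"y":0.016,"z":0.008,"wx":0,"wy":0,"wz":0.052,"gripper":1},{"x":-0.032,"y":0.0175,"z":0.008,"wx":0,"wy":0,"wz":0.052,"gripper":1},{"x":-0.031,"y":0.019,"z":0.008,"wx":0,"wy":0,"wz":0.052,"gripper":1},{"x":-0.03,"y":0.021,"z":0.008,"wx":0,"wy":0,"wz":0.052,"gripper":1}]' | head -2
python3 -m pendant '[{"x":-0.029,"y":0.022,"z":0.008,"wx":0,"wy":0,"wz":0.052,"gripper":1},{"x":-0.0275,"y":0.024,"z":0.008,"wx":0,"wy":0,"wz":0.052,"gripper":1},{"x":-0.026,"y":0.025,"z":0.008,"wx":0,"wy":0,"wz":0.052,"gripper":1},{"x":-0.025,"y":0.0265,"z":0.008,"wx":0,"wy":0,"wz":0.052,"gripper":1},{"x":0,"y":0,"z":0,"wx":0,"wy":0,"wz":0,"gripper":1}]'
python3 - <<'E'
from m import *
c=arm.camera_model('wrist');save('wrist','w1');np.save('pics/w1v.npy',c['view'])
p,h,D,W=cloud('wrist','w1')
s=arm.read_state();print(s['q'])
top=(D>0)&(W[...,2]>.027)&(W[...,2]<.037)&(W[...,0]>.45)&(W[...,0]<.66)&(W[...,1]<-.22)&(W[...,1]>-.51)
P=W[top];print(len(P),np.median(P[:,2]))
a,t=cv2.minEnclosingTriangle(cv2.convexHull((P[:,:2]*1000).astype(np.float32)));print(np.round(t[:,0],1).tolist())
E
```

```text
time: 1.4
ee_pos: [0.3871, 0.0548, 0.2992]
time: 1.82
ee_pos: [0.4116, -0.1357, 0.2928]
time: 2.23
ee_pos: [0.4622, -0.3101, 0.2504]
time: 2.65
ee_pos: [0.5019, -0.4523, 0.2146]
orientation: [[0.557, 0.831, -0.003], [0.831, -0.557, 0.003], [0.0, -0.004, -1.0]]
contact_force: [0.1, 0.8, -0.8]
gripper_width: 0.0855
gripper_force: 0.0
[-8.98700828e-01  3.21965395e-01  1.50788204e+00 -1.63325558e-04
  1.31635264e+00 -3.10872804e-01]
12096 0.032886193715842255
[[625.5999755859375, -344.29998779296875], [532.0, -489.0], [480.3999938964844, -250.0]]
```

View pics/w1.png

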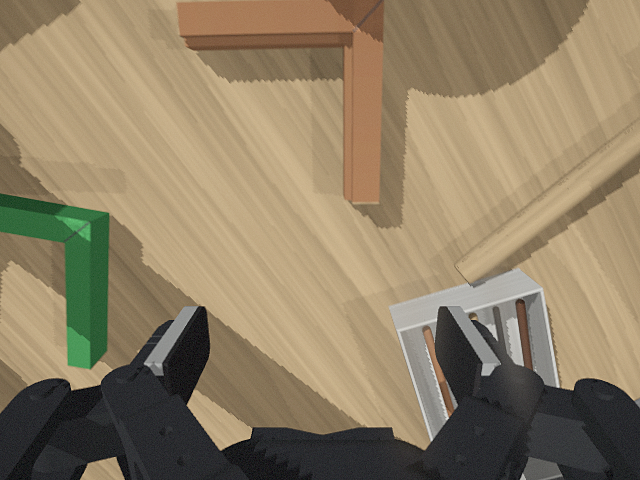

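The wrist view shows the right leg running vertically, with its top face at columns 350-382 and its end at row 203. A metal tray sits near (470,350), under the direction I'd lean in from, so I'll measure its height and fit the leg.

```bash
python3 - <<'E'
from m import *
p,h,D,W=cloud('wrist','w1')
top=(D>0)&(W[...,2]>.028)&(W[...,2]<.037)
uu,vv=np.meshgrid(np.arange(640),np.arange(480))
P=W[top&(vv>60)&(vv<215)&(uu>320)&(uu<400)];print('R',rect(P),cv2.boxPoints(cv2.minAreaRect((P[:,:2]*1000).astype(np.float32))).round(1).tolist())
P=W[top&(vv<60)&(uu>165)&(uu<335)];print('L',rect(P),cv2.boxPoints(cv2.minAreaRect((P[:,:2]*1000).astype(np.float32))).round(1).tolist())
for n,f in(('scene','scene0'),('wrist','w1')):
    p,h,D,W=cloud(n,f)
    w=(D>0)&(W[...,2]>.01)&(W[...,1]<-.5)&(W[...,1]>-.75)&(W[...,0]<.6)&(W[...,0]>.35)
    P=W[w];print('tray',len(P),P.min(0).round(3),P.max(0).round(3),np.percentile(P[:,2],99))
    p=W[330,440] if n=='wrist' else 0
    print(W[280,520] if n=='wrist' else '',W[305,395] if n=='wrist' else '')
E
```

```text
R (array([ 564.3, -418.6]), array([109.5,  22.3]), 57.18) [[525.2000122070312, -458.6000061035156], [544.0, -470.70001220703125], [603.2999877929688, -378.70001220703125], [584.5999755859375, -366.6000061035156]]
L (array([ 540.5, -302.5]), array([ 22.6, 115.4]), 57.01) [[485.8999938964844, -280.5], [582.7000122070312, -343.3999938964844], [595.0, -324.5], [498.20001220703125, -261.6000061035156]]
tray 1426 [ 0.448 -0.75   0.01 ] [ 0.6   -0.561  0.05 ] 0.04681851407569257
 
tray 5863 [ 0.457 -0.728  0.01 ] [ 0.6   -0.559  0.047] 0.04626262391608401
[ 0.61453321 -0.60565917  0.02210736] [ 0.50438102 -0.5742964   0.0036261 ]
```

```bash
python3 - <<'E'
from pl import *
Q=ori(57.1,40);T=np.array([.5567,-.4251,.017]);pre=T-.1*Q[:,2];print(pre)
plan([(pre+[0,0,.03],Q)])
E
```

```text
[ 0.52178542 -0.47906972  0.09360444]
[{"x":-0.0022,"y":0.0055,"z":0.0153,"wx":0.0001,"wy":0.1161,"wz":-0.0024,"gripper":1},{"x":-0.004,"y":0.0055,"z":0.015,"wx":0.0001,"wy":0.1161,"wz":-0.0024,"gripper":1},{"x":-0.0057,"y":0.0055,"z":0.0144,"wx":0.0001,"wy":0.1161,"wz":-0.0024,"gripper":1},{"x":-0.0074,"y":0.0055,"z":0.0137,"wx":0.0001,"wy":0.1161,"wz":-0.0024,"gripper":1},{"x":-0.0089,"y":0.0055,"z":0.0127,"wx":0.0001,"wy":0.1161,"wz":-0.0024,"gripper":1}]
[{"x":-0.0103,"y":0.0055,"z":0.0116,"wx":0.0001,"wy":0.1161,"wz":-0.0024,"gripper":1}]
6
```

```bash
python3 -m pendant '[{"x":-0.002,"y":0.0055,"z":0.015,"wx":0,"wy":0.116,"wz":-0.0024,"gripper":1},{"x":-0.004,"y":0.0055,"z":0.015,"wx":0,"wy":0.116,"wz":-0.0024,"gripper":1},{"x":-0.0057,"y":0.0055,"z":0.0144,"wx":0,"wy":0.116,"wz":-0.0024,"gripper":1},{"x":-0.0074,"y":0.0055,"z":0.0137,"wx":0,"wy":0.116,"wz":-0.0024,"gripper":1},{"x":-0.009,"y":0.0055,"z":0.0127,"wx":0,"wy":0.116,"wz":-0.0024,"gripper":1}]' >/dev/null
python3 -m pendant '[{"x":-0.01,"y":0.0055,"z":0.0116,"wx":0,"wy":0.116,"wz":-0.0024,"gripper":1},{"x":0,"y":0,"z":0,"wx":0,"wy":0,"wz":0,"gripper":1},{"x":0,"y":0,"z":0,"wx":0,"wy":0,"wz":0,"gripper":1}]'
python3 - <<'E'
from pl import *
s=arm.read_state();print(s['q'])
Q=ori(57.1,40);T=np.array([.5567,-.4251,.017]);pre=T-.03*Q[:,2]
plan([(pre,Q)],st=.025);plan([(T,Q)],st=.016,p=pre,R=Q)
E
```

```text
time: 3.37
ee_pos: [0.5221, -0.4762, 0.1254]
orientation: [[0.415, 0.841, 0.348], [0.645, -0.542, 0.539], [0.642, 0.0, -0.767]]
contact_force: [-0.1, 0.6, 0.3]
gripper_width: 0.0854
gripper_force: 0.0
[-1.09976924  0.63973121  1.35868126  0.58828904  1.54643469 -0.6658898 ]
[{"x":-0.0056,"y":0.0003,"z":0.0232,"wx":-0.0002,"wy":0.0003,"wz":0.0004,"gripper":1},{"x":-0.0056,"y":0.0003,"z":0.0232,"wx":-0.0002,"wy":0.0003,"wz":0.0004,"gripper":1},{"x":-0.0056,"y":0.0003,"z":0.0232,"wx":-0.0002,"wy":0.0003,"wz":0.0004,"gripper":1},{"x":-0.0056,"y":0.0003,"z":0.0232,"wx":-0.0002,"wy":0.0003,"wz":0.0004,"gripper":1}]
4
[{"x":0.0,"y":0.0,"z":0.015,"wx":0.0,"wy":0.0,"wz":0.0,"gripper":1},{"x":0.0,"y":0.0,"z":0.015,"wx":0.0,"wy":0.0,"wz":0.0,"gripper":1}]
2
```

```bash
python3 -m pendant '[{"x":-0.0056,"y":0.0003,"z":0.023,"wx":0,"wy":0,"wz":0,"gripper":1},{"x":-0.0056,"y":0.0003,"z":0.023,"wx":0,"wy":0,"wz":0,"gripper":1},{"x":-0.0056,"y":0.0003,"z":0.023,"wx":0,"wy":0,"wz":0,"gripper":1},{"x":-0.0056,"y":0.0003,"z":0.023,"wx":0,"wy":0,"wz":0,"gripper":1},{"x":0,"y":0,"z":0.015,"wx":0,"wy":0,"wz":0,"gripper":1}]'
python3 -m pendant '[{"x":0,"y":0,"z":0.015,"wx":0,"wy":0,"wz":0,"gripper":1},{"x":0,"y":0,"z":0,"wx":0,"wy":0,"wz":0,"gripper":1},{"x":0,"y":0,"z":0,"wx":0,"wy":0,"wz":0,"gripper":0.6},{"x":0,"y":0,"z":0,"wx":0,"wy":0,"wz":0,"gripper":0.45}]'
python3 - <<'E'
from h import *
save('wrist','w2')
E
```

```text
time: 3.78
ee_pos: [0.5536, -0.4329, 0.032]
orientation: [[0.411, 0.842, 0.348], [0.65, -0.539, 0.536], [0.639, 0.006, -0.769]]
contact_force: [-0.6, 0.4, -1.3]
gripper_width: 0.085
gripper_force: 0.0
time: 4.12
ee_pos: [0.5584, -0.4278, 0.0216]
orientation: [[0.412, 0.841, 0.351], [0.649, -0.541, 0.535], [0.64, 0.008, -0.768]]
contact_force: [0.4, -0.2, -0.0]
gripper_width: 0.0642
gripper_force: 0.0
```

View pics/w2.png

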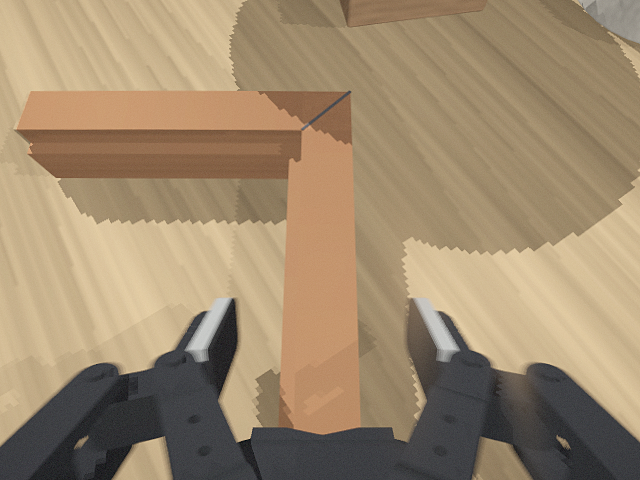

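The leg lies centred between the jaws: its top face spans columns 280-360 and the pads are at 235 and 410. I'll lower a few mm, close and lift.

```bash
python3 -m pendant '[{"x":-0.003,"y":0,"z":0.0035,"wx":0,"wy":0,"wz":0,"gripper":0.4},{"x":0,"y":0,"z":0,"wx":0,"wy":0,"wz":0,"gripper":0},{"x":0,"y":0,"z":0,"wx":0,"wy":0,"wz":0,"gripper":0},{"x":0,"y":0,"z":0,"wx":0,"wy":0,"wz":0,"gripper":0},{"x":0,"y":0,"z":0,"wx":0,"wy":0,"wz":0,"gripper":0}]'
python3 -m pendant '[{"x":0,"y":0,"z":0,"wx":0,"wy":0,"wz":0,"gripper":0},{"x":0,"y":0,"z":0,"wx":0,"wy":0,"wz":0,"gripper":0},{"x":0,"y":0,"z":0,"wx":0,"wy":0,"wz":0,"gripper":0}]'
python3 - <<'E'
from h import *
s=arm.read_state();print(np.round(s['q'],3),s['contact_force'])
E
```

```text
time: 4.58
ee_pos: [0.5575, -0.4274, 0.0155]
orientation: [[0.413, 0.841, 0.35], [0.647, -0.541, 0.537], [0.641, 0.005, -0.768]]
contact_force: [-0.8, -2.7, 2.1]
gripper_width: 0.0268
gripper_force: 59.9
time: 4.83
ee_pos: [0.5577, -0.4271, 0.0154]
orientation: [[0.413, 0.841, 0.35], [0.647, -0.541, 0.537], [0.641, 0.005, -0.767]]
contact_force: [-1.0, -2.3, 2.8]
gripper_width: 0.0267
gripper_force: 60.2
[-1.025  0.759  1.407  0.631  1.369 -0.712] [-0.98505812 -2.30581644  2.84875404]
```

```bash
python3 -m pendant '[{"x":0.0128,"y":0,"z":-0.0153,"wx":0,"wy":0,"wz":0,"gripper":0},{"x":0.0192,"y":0,"z":-0.023,"wx":0,"wy":0,"wz":0,"gripper":0},{"x":0.0192,"y":0,"z":-0.023,"wx":0,"wy":0,"wz":0,"gripper":0},{"x":0.0128,"y":0,"z":-0.0153,"wx":0,"wy":0,"wz":0,"gripper":0},{"x":0,"y":0,"z":0,"wx":0,"wy":0,"wz":0,"gripper":0}]'
python3 - <<'E'
from m import *
st=arm.read_state();save('wrist','w3');p,h,D,W=cloud('wrist','w3')
R=st['orientation'];t=st['ee_pos'];print(t)
T=(W-t)@R  # tool coords
m=(D>0)&(h[...,0]<25)&(h[...,1]>70)&(W[...,2]>.07)&(W[...,2]<.16)
k,l,s,_=cv2.connectedComponentsWithStats(m.astype(np.uint8));i=1+np.argmax(s[1:,4]);m=l==i
z=W[m][:,2];print(m.sum(),np.percentile(z,[1,5,25,50,75,95,99]).round(4))
# plane fit to top
P=W[m&(W[...,2]>np.median(z)-.006)]
A=np.c_[P[:,:2],np.ones(len(P))];c=np.linalg.lstsq(A,P[:,2],rcond=None)[0];r=P[:,2]-A@c
P=P[abs(r)<.004];A=np.c_[P[:,:2],np.ones(len(P))];c=np.linalg.lstsq(A,P[:,2],rcond=None)[0];print('slope deg',np.degrees(c[:2]).round(2),'z at mean',P.mean(0))
a,tr=cv2.minEnclosingTriangle(cv2.convexHull((P[:,:2]*1000).astype(np.float32)));print(tr[:,0].round(1).tolist())
cv2.imwrite('pics/w3.png',cv2.resize(p,(640,480)))
E
```

```text
time: 5.25
ee_pos: [0.559, -0.4284, 0.1197]
orientation: [[0.409, 0.841, 0.354], [0.652, -0.541, 0.531], [0.638, 0.013, -0.77]]
contact_force: [0.7, -0.7, -0.6]
gripper_width: 0.0268
gripper_force: 60.1
[ 0.55903549 -0.42843711  0.11972007]
49478 [0.1022 0.1094 0.1232 0.1321 0.1329 0.1337 0.1343]
slope deg [ 0.46 -0.58] z at mean [ 0.56243429 -0.3723518   0.13249566]
[[478.79998779296875, -248.3000030517578], [626.9000244140625, -346.6000061035156], [540.0, -483.70001220703125]]
```

View pics/w3.png

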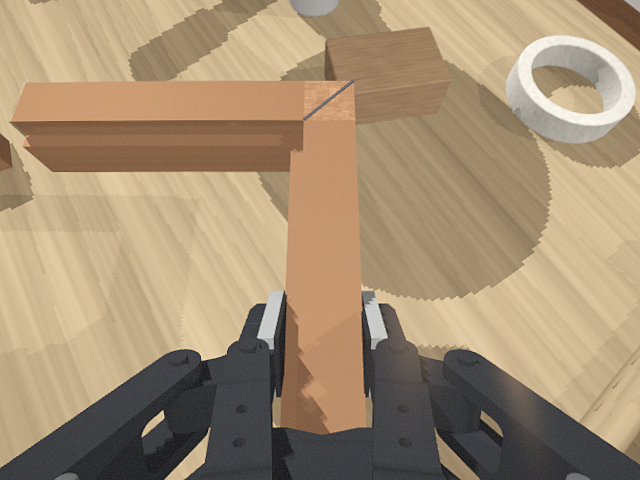

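The corner is held level, with its tip at (355,82) and the leg between the pads. I'll move to a staging point short of the joiner on the operator's side.

```bash
python3 - <<'E'
from pl import *
import pl;pl.G=0
plan([((.474,.081,.11),ori(31.7,40))],st=.038)
E
```

```text
[{"x":0.0208,"y":-0.0247,"z":0.0176,"wx":-0.0199,"wy":0.0002,"wz":0.0249,"gripper":0},{"x":0.0202,"y":-0.0256,"z":0.0171,"wx":-0.0199,"wy":0.0002,"wz":0.0249,"gripper":0},{"x":0.0196,"y":-0.0264,"z":0.0166,"wx":-0.0199,"wy":0.0002,"wz":0.0249,"gripper":0},{"x":0.0189,"y":-0.0272,"z":0.0161,"wx":-0.0199,"wy":0.0002,"wz":0.0249,"gripper":0},{"x":0.0182,"y":-0.028,"z":0.0156,"wx":-0.0199,"wy":0.0002,"wz":0.0249,"gripper":0}]
[{"x":0.0175,"y":-0.0287,"z":0.015,"wx":-0.0199,"wy":0.0002,"wz":0.0249,"gripper":0},{"x":0.0168,"y":-0.0294,"z":0.0144,"wx":-0.0199,"wy":0.0002,"wz":0.0249,"gripper":0},{"x":0.016,"y":-0.0301,"z":0.0138,"wx":-0.0199,"wy":0.0002,"wz":0.0249,"gripper":0},{"x":0.0153,"y":-0.0308,"z":0.0132,"wx":-0.0199,"wy":0.0002,"wz":0.0249,"gripper":0},{"x":0.0145,"y":-0.0314,"z":0.0126,"wx":-0.0199,"wy":0.0002,"wz":0.0249,"gripper":0}]
[{"x":0.0137,"y":-0.032,"z":0.012,"wx":-0.0199,"wy":0.0002,"wz":0.0249,"gripper":0},{"x":0.0129,"y":-0.0326,"z":0.0113,"wx":-0.0199,"wy":0.0002,"wz":0.0249,"gripper":0},{"x":0.0121,"y":-0.0331,"z":0.0107,"wx":-0.0199,"wy":0.0002,"wz":0.0249,"gripper":0},{"x":0.0112,"y":-0.0336,"z":0.01,"wx":-0.0199,"wy":0.0002,"wz":0.0249,"gripper":0}]
14
```

```bash
python3 -m pendant '[{"x":0.021,"y":-0.025,"z":0.0176,"wx":-0.02,"wy":0,"wz":0.025,"gripper":0},{"x":0.02,"y":-0.0256,"z":0.017,"wx":-0.02,"wy":0,"wz":0.025,"gripper":0},{"x":0.0196,"y":-0.0264,"z":0.0166,"wx":-0.02,"wy":0,"wz":0.025,"gripper":0},{"x":0.019,"y":-0.027,"z":0.016,"wx":-0.02,"wy":0,"wz":0.025,"gripper":0},{"x":0.018,"y":-0.028,"z":0.0156,"wx":-0.02,"wy":0,"wz":0.025,"gripper":0}]' | head -2
python3 -m pendant '[{"x":0.0175,"y":-0.0287,"z":0.015,"wx":-0.02,"wy":0,"wz":0.025,"gripper":0},{"x":0.017,"y":-0.0294,"z":0.0144,"wx":-0.02,"wy":0,"wz":0.025,"gripper":0},{"x":0.016,"y":-0.03,"z":0.0138,"wx":-0.02,"wy":0,"wz":0.025,"gripper":0},{"x":0.0153,"y":-0.0308,"z":0.013,"wx":-0.02,"wy":0,"wz":0.025,"gripper":0},{"x":0.0145,"y":-0.0314,"z":0.0126,"wx":-0.02,"wy":0,"wz":0.025,"gripper":0}]' | head -2
python3 -m pendant '[{"x":0.0137,"y":-0.032,"z":0.012,"wx":-0.02,"wy":0,"wz":0.025,"gripper":0},{"x":0.013,"y":-0.0326,"z":0.0113,"wx":-0.02,"wy":0,"wz":0.025,"gripper":0},{"x":0.012,"y":-0.033,"z":0.0107,"wx":-0.02,"wy":0,"wz":0.025,"gripper":0},{"x":0.011,"y":-0.0336,"z":0.01,"wx":-0.02,"wy":0,"wz":0.025,"gripper":0},{"x":0,"y":0,"z":0,"wx":0,"wy":0,"wz":0,"gripper":0}]'
python3 - <<'E'
from m import *
save('wrist','w4')
s=arm.read_state();print(s['q'].round(3),s['contact_force'])
E
```

```text
time: 5.72
ee_pos: [0.5253, -0.2421, 0.1105]
time: 6.13
ee_pos: [0.4952, -0.0609, 0.1096]
time: 6.55
ee_pos: [0.4677, 0.0893, 0.1066]
orientation: [[0.656, 0.533, 0.535], [0.404, -0.846, 0.347], [0.637, -0.012, -0.771]]
contact_force: [-0.5, -0.3, -1.5]
gripper_width: 0.0266
gripper_force: 60.3
[-0.335 -0.262  2.447  0.895  0.698  0.047] [-0.21476159 -0.78470473 -1.78600776]
```

View pics/w4.png

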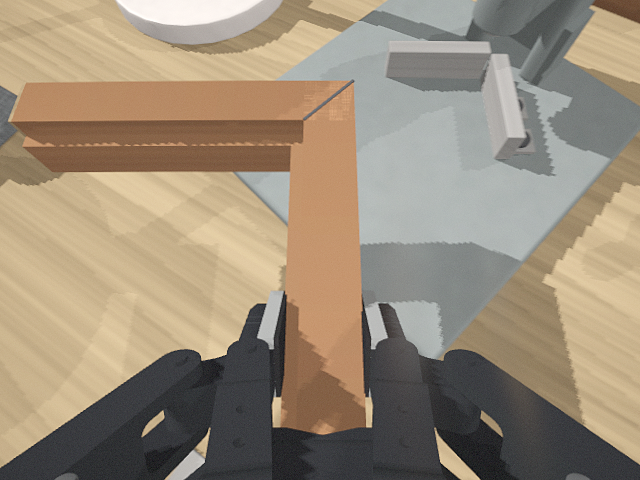

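The wrist view shows the V fence clear: its left bar is at (440,60), its right bar at (505,105) and the inner corner at about (488,75). The corner's tip is at (353,80). I'll measure both in this same view.

```bash
cat > fit.py <<'E'
from m import *
def fit(f,show=1):
    p,h,D,W=cloud('wrist',f)
    uu,vv=np.meshgrid(np.arange(640),np.arange(480))
    m=(D>0)&(abs(W[...,2]-.044)<.004)&(h[...,1]<60)&(uu>370)&(vv<200)
    k,l,s,ce=cv2.connectedComponentsWithStats(m.astype(np.uint8))
    for i in range(1,k):
        if s[i,4]>150:
            P=W[l==i];print('bar',ce[i].astype(int),s[i,4],cv2.boxPoints(cv2.minAreaRect((P[:,:2]*1000).astype(np.float32))).round(1).tolist(),rect(P)[1:],'z',np.median(P[:,2]).round(4))
    m=(D>0)&(h[...,0]<25)&(h[...,1]>70)&(uu<375)
    zt=np.median(W[...,2][m&(vv>140)&(vv<260)&(uu>300)&(uu<350)])
    print('top z',zt)
    for nm,b in(('R',(vv>130)&(vv<280)&(uu>270)&(uu<370)),('L',(uu>40)&(uu<290)&(vv<130)),):
        P=W[m&b&(abs(W[...,2]-zt)<.003)];print(nm,len(P),cv2.boxPoints(cv2.minAreaRect((P[:,:2]*1000).astype(np.float32))).round(1).tolist(),rect(P)[1:])
E
python3 - <<'E'
from fit import *
import m
fit('w4')
E
```

```text
bar [472  74] 3411 [[643.5, 45.599998474121094], [703.2999877929688, 30.700000762939453], [732.7999877929688, 149.0], [672.9000244140625, 163.89999389648438]] (array([121.9,  61.7]), 76.02) z 0.0443
bar [545  55] 302 [[718.5, 58.29999923706055], [744.5, 31.5], [756.5999755859375, 43.20000076293945], [730.5999755859375, 70.0]] (array([16.8, 37.4]), 44.07) z 0.044
top z 0.12348319330787023
R 8442 [[475.5, 99.9000015258789], [487.20001220703125, 81.0999984741211], [543.0, 115.9000015258789], [531.2999877929688, 134.6999969482422]] (array([65.8, 22.1]), 31.99)
L 10896 [[470.70001220703125, 239.60000610351562], [531.2999877929688, 141.6999969482422], [551.7000122070312, 154.3000030517578], [491.1000061035156, 252.1999969482422]] (array([ 24. , 115.1]), 31.79)
```

```bash
python3 - <<'E'
from pl import *
import pl;pl.G=0
s=arm.read_state();p=s['ee_pos'];print(p,s['time'])
ux=np.array([.971,-.2385,0]);uy=np.array([.2385,.971,0])
q=p+.095*ux-.003*uy;q[2]=.048
plan([(q,ori(31.5,40))],st=.022)
E
```

```text
[0.46940654 0.08650779 0.10739684] 6.6
[{"x":0.002,"y":0.0118,"z":0.0143,"wx":-0.0021,"wy":0.0011,"wz":0.0003,"gripper":0},{"x":0.002,"y":0.0118,"z":0.0144,"wx":-0.0021,"wy":0.0011,"wz":0.0003,"gripper":0},{"x":0.0019,"y":0.0117,"z":0.0144,"wx":-0.0021,"wy":0.0011,"wz":0.0003,"gripper":0},{"x":0.0019,"y":0.0117,"z":0.0144,"wx":-0.0021,"wy":0.0011,"wz":0.0003,"gripper":0},{"x":0.0019,"y":0.0117,"z":0.0145,"wx":-0.0021,"wy":0.0011,"wz":0.0003,"gripper":0}]
[{"x":0.0019,"y":0.0116,"z":0.0145,"wx":-0.0021,"wy":0.0011,"wz":0.0003,"gripper":0}]
6
```

```bash
python3 -m pendant '[{"x":0.002,"y":0.0118,"z":0.0144,"wx":-0.002,"wy":0.001,"wz":0,"gripper":0},{"x":0.002,"y":0.0118,"z":0.0144,"wx":-0.002,"wy":0.001,"wz":0,"gripper":0},{"x":0.002,"y":0.0117,"z":0.0144,"wx":-0.002,"wy":0.001,"wz":0,"gripper":0},{"x":0.002,"y":0.0117,"z":0.0144,"wx":-0.002,"wy":0.001,"wz":0,"gripper":0},{"x":0.002,"y":0.0117,"z":0.0145,"wx":-0.002,"wy":0.001,"wz":0,"gripper":0}]' | head -2
python3 -m pendant '[{"x":0.002,"y":0.0116,"z":0.0145,"wx":-0.002,"wy":0.001,"wz":0,"gripper":0},{"x":0,"y":0,"z":0,"wx":0,"wy":0,"wz":0,"gripper":0},{"x":0,"y":0,"z":0,"wx":0,"wy":0,"wz":0,"gripper":0},{"x":0,"y":0,"z":0,"wx":0,"wy":0,"wz":0,"gripper":0}]'
python3 - <<'E'
from fit import *
save('wrist','w5')
s=arm.read_state();print(s['ee_pos'])
fit('w5')
E
```

```text
time: 7.02
ee_pos: [0.5499, 0.0586, 0.0593]
time: 7.35
ee_pos: [0.5644, 0.0553, 0.051]
orientation: [[0.654, 0.516, 0.553], [0.396, -0.856, 0.331], [0.644, 0.003, -0.765]]
contact_force: [-0.2, 0.6, -1.2]
gripper_width: 0.0271
gripper_force: 60.2
[0.56447284 0.05540577 0.05154977]
bar [453   9] 337 [[757.7000122070312, 76.69999694824219], [761.2999877929688, 75.69999694824219], [766.5, 94.0], [763.0, 95.0]] (array([19. ,  3.7]), 74.07) z 0.0437
bar [473  60] 596 [[716.9000244140625, 61.400001525878906], [744.7000122070312, 36.29999923706055], [754.4000244140625, 46.900001525878906], [726.5999755859375, 72.0999984741211]] (array([14.4, 37.5]), 47.83) z 0.044
bar [407 113] 3511 [[641.7000122070312, 55.099998474121094], [657.5999755859375, 36.79999923706055], [725.7000122070312, 96.0], [709.7999877929688, 114.30000305175781]] (array([90.3, 24.2]), 41.01) z 0.0439
top z 0.06802682365426682
R 8428 [[570.5, 68.80000305175781], [582.0, 49.79999923706055], [638.5, 83.9000015258789], [627.0999755859375, 102.80000305175781]] (array([66. , 22.1]), 31.03)
L 10749 [[568.2000122070312, 208.5], [626.2999877929688, 109.19999694824219], [647.5, 121.5999984741211], [589.5, 220.89999389648438]] (array([ 24.6, 115. ]), 30.3)
```

View pics/w5.png

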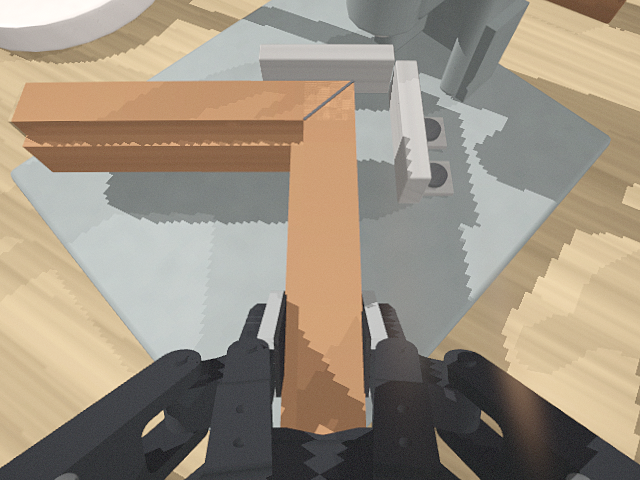

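The corner now sits just short of the V: tip at (353,80), left bar at (325,60) and right bar's inner edge at about (395,62)-(408,180). I'll fit the bars' inner edges.

```bash
cat > edge.py <<'E'
from m import *
def line(P):
    vx,vy,x,y=cv2.fitLine(P.astype(np.float32),cv2.DIST_HUBER,0,.01,.01)[:,0];return np.array([x,y]),np.array([vx,vy])
def isect(a,b): 
    t=np.linalg.solve(np.c_[a[1],-b[1]],b[0]-a[0]);return a[0]+a[1]*t[0]
def edges(f,rr,lc):
    p,h,D,W=cloud('wrist',f)
    g=(D>0)&(W[...,2]>.0415)&(W[...,2]<.047)&(h[...,1]<60)
    A=[W[v,np.where(g[v,380:440])[0][0]+380] for v in range(*rr) if g[v,380:440].any()]
    B=[W[np.where(g[:75,u])[0][-1],u] for u in range(*lc) if g[:75,u].any()]
    r=line(np.array(A)[:,:2]*1000);l=line(np.array(B)[:,:2]*1000)
    F=isect(r,l);ar=np.degrees(np.arctan2(r[1][1],r[1][0]))%180;al=np.degrees(np.arctan2(l[1][1],l[1][0]))%180
    print('fence',F.round(1),'yaw',ar-45,al-135)
    m=(D>0)&(h[...,0]<25)&(h[...,1]>70)
    zt=np.median(W[150:260,310:345,2][m[150:260,310:345]]);g=m&(abs(W[...,2]-zt)<.0025)
    A=[W[v,np.where(g[v,300:385])[0][-1]+300] for v in range(110,280)]
    B=[W[np.where(g[60:130,u])[0][0]+60,u] for u in range(60,330) if g[60:130,u].any()]
    r=line(np.array(A)[:,:2]*1000);l=line(np.array(B)[:,:2]*1000)
    T=isect(r,l);ar=np.degrees(np.arctan2(r[1][1],r[1][0]))%180;al=np.degrees(np.arctan2(l[1][1],l[1][0]))%180
    print('tip',T.round(1),'psi',ar-45,al-135,'z',zt)
    y=np.radians(-13.7);d=F-T;print('to go joiner x,y',d@[np.cos(y),np.sin(y)],d@[-np.sin(y),np.cos(y)])
E
python3 - <<'E'
from edge import *
edges('w5',(70,165),(270,380))
E
```

```text
fence [708.1  95.6] yaw -13.990276 -13.838226
tip [660.9  97.7] psi -13.96257 -14.256485 z 0.06803823250181523
to go joiner x,y 46.30298893755313 9.126860166924363
```

```bash
python3 - <<'E'
from pl import *
import pl;pl.G=0
s=arm.read_state();p=s['ee_pos'];R=s['orientation'];print(p)
ux=np.array([.971,-.240,0]);uy=np.array([.240,.971,0])
plan([(p+.026*ux+.009*uy+[0,0,-.015],R)],st=.009)
print('ux tool',(R.T@ux).round(3),'up tool',R[2].round(3))
E
```

```text
[0.56447284 0.05540577 0.05154977]
[{"x":0.0023,"y":0.003,"z":0.0069,"wx":0.0,"wy":0.0,"wz":0.0,"gripper":0},{"x":0.0023,"y":0.003,"z":0.0069,"wx":0.0,"wy":0.0,"wz":0.0,"gripper":0},{"x":0.0023,"y":0.003,"z":0.0069,"wx":0.0,"wy":0.0,"wz":0.0,"gripper":0},{"x":0.0023,"y":0.003,"z":0.0069,"wx":0.0,"wy":0.0,"wz":0.0,"gripper":0}]
4
ux tool [0.539 0.707 0.458] up tool [ 0.645  0.003 -0.764]
```

```bash
python3 -m pendant '[{"x":0.0023,"y":0.003,"z":0.0069,"wx":0,"wy":0,"wz":0,"gripper":0},{"x":0.0023,"y":0.003,"z":0.0069,"wx":0,"wy":0,"wz":0,"gripper":0},{"x":0.0023,"y":0.003,"z":0.0069,"wx":0,"wy":0,"wz":0,"gripper":0},{"x":0.0023,"y":0.003,"z":0.0069,"wx":0,"wy":0,"wz":0,"gripper":0},{"x":0,"y":0,"z":0,"wx":0,"wy":0,"wz":0,"gripper":0}]'
python3 -m pendant '[{"x":-0.001,"y":0,"z":0.0012,"wx":0,"wy":0,"wz":0,"gripper":0},{"x":0,"y":0,"z":0,"wx":0,"wy":0,"wz":0,"gripper":0},{"x":0,"y":0,"z":0,"wx":0,"wy":0,"wz":0,"gripper":0}]' | grep -E "ee|cont"
python3 - <<'E'
from edge import *
save('wrist','w6')
s=arm.read_state();print(s['ee_pos'],s['contact_force'])
edges('w6',(70,165),(270,350))
E
```

```text
time: 7.82
ee_pos: [0.5941, 0.0581, 0.0367]
orientation: [[0.652, 0.517, 0.555], [0.397, -0.856, 0.331], [0.646, 0.005, -0.764]]
contact_force: [-0.2, -0.2, -1.9]
gripper_width: 0.0268
gripper_force: 60.3
ee_pos: [0.5926, 0.0582, 0.0352]
contact_force: [0.3, -0.9, -2.1]
[0.59269407 0.05816991 0.03537571] [ 0.15002068 -0.11114064 -1.40247632]
fence [708.1  95.3] yaw -13.984949 -13.997574
tip [689.3 100.5] psi -13.979792 -14.062233 z 0.051895411049850466
to go joiner x,y 19.59054221271556 -0.5918331918877616
```

Aligned in yaw and laterally, with 20 mm to go. I'll lower the last mm and slide in.

```bash
python3 -m pendant '[{"x":-0.001,"y":0,"z":0.0012,"wx":0,"wy":0,"wz":0,"gripper":0},{"x":0.0022,"y":0.0028,"z":0.0018,"wx":0,"wy":0,"wz":0,"gripper":0},{"x":0.0022,"y":0.0028,"z":0.0018,"wx":0,"wy":0,"wz":0,"gripper":0},{"x":0.0022,"y":0.0028,"z":0.0018,"wx":0,"wy":0,"wz":0,"gripper":0},{"x":0.0011,"y":0.0014,"z":0.0009,"wx":0,"wy":0,"wz":0,"gripper":0}]' | grep -E "ee|cont"
python3 -m pendant '[{"x":0.0011,"y":0.0014,"z":0.0009,"wx":0,"wy":0,"wz":0,"gripper":0},{"x":0.0005,"y":0.0007,"z":0.0005,"wx":0,"wy":0,"wz":0,"gripper":0},{"x":0,"y":0,"z":0,"wx":0,"wy":0,"wz":0,"gripper":0}]' | grep -E "ee|cont"
python3 - <<'E'
from edge import *
save('wrist','w7')
s=arm.read_state();print(s['ee_pos'],s['contact_force'],s['torque'])
edges('w7',(80,165),(270,350))
E
```

```text
ee_pos: [0.6075, 0.0544, 0.0345]
contact_force: [0.7, 0.1, -0.9]
ee_pos: [0.6097, 0.0541, 0.0341]
contact_force: [-0.2, -0.3, -1.8]
[0.60949569 0.05411914 0.03402381] [ 0.02992229  0.32135673 -1.15476407] [-0.35085612  0.49487431  0.01104413]
fence [723.8  90.6] yaw -17.36604 -12.961914
tip [705.9  96.4] psi -13.949604 -14.1856 z 0.050537107651943323
to go joiner x,y 18.763267134968736 -1.4060755792422828
```

```bash
python3 -m pendant '[{"x":-0.0007,"y":0,"z":0.0008,"wx":0,"wy":0,"wz":0,"gripper":0},{"x":0.0005,"y":0.0007,"z":0.0005,"wx":0,"wy":0,"wz":0,"gripper":0},{"x":0.0005,"y":0.0007,"z":0.0005,"wx":0,"wy":0,"wz":0,"gripper":0},{"x":0,"y":0,"z":0,"wx":0,"wy":0,"wz":0,"gripper":0}]' | grep -E "ee|cont"
python3 -m pendant '[{"x":0.0005,"y":0.0007,"z":0.0005,"wx":0,"wy":0,"wz":0,"gripper":0},{"x":0,"y":0,"z":0,"wx":0,"wy":0,"wz":0,"gripper":0}]' | grep -E "ee|cont"
python3 -m pendant '[{"x":0.0005,"y":0.0007,"z":0.0005,"wx":0,"wy":0,"wz":0,"gripper":0},{"x":0,"y":0,"z":0,"wx":0,"wy":0,"wz":0,"gripper":0}]' | grep -E "ee|cont"
```

```text
ee_pos: [0.6101, 0.0542, 0.0334]
contact_force: [-20.6, -5.1, 18.5]
ee_pos: [0.6102, 0.0543, 0.0333]
contact_force: [-30.3, -7.6, 27.3]
ee_pos: [0.6102, 0.0543, 0.0333]
contact_force: [-42.5, -11.6, 37.9]
```

```bash
python3 -m pendant '[{"x":0.001,"y":0,"z":-0.0012,"wx":0,"wy":0,"wz":0,"gripper":0},{"x":0,"y":0,"z":0,"wx":0,"wy":0,"wz":0,"gripper":0},{"x":0,"y":0,"z":0,"wx":0,"wy":0,"wz":0,"gripper":0}]' | grep -E "ee|cont"
python3 - <<'E'
from edge import *
save('wrist','w8')
edges('w8',(100,165),(270,350))
p=cv2.imread('pics/w8.png');cv2.imwrite('pics/w8c.png',cv2.resize(p[20:220,220:480],(780,600)))
E
```

```text
ee_pos: [0.6102, 0.0541, 0.0333]
contact_force: [-24.4, -7.2, 16.2]
fence [723.   90.6] yaw -16.97703 -13.531021
tip [706.6  96.7] psi -13.764605 -13.791367 z 0.04981325298359331
to go joiner x,y 17.440267508694017 -2.047428077705493
```

View pics/w8c.png

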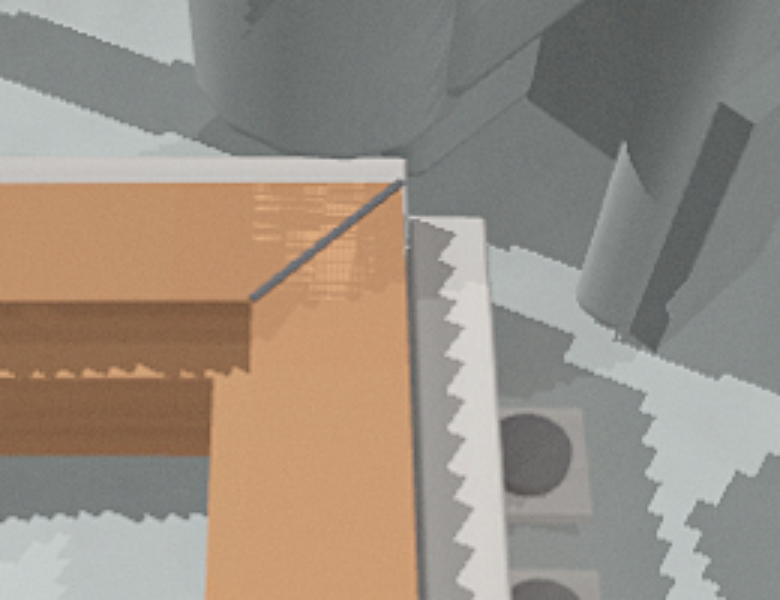

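The crop shows the corner flush against the left bar, with only a hairline at the right bar at about (412,400). I'll nudge towards the right bar and check the force.

```bash
python3 -m pendant '[{"x":0.0003,"y":0.0007,"z":-0.0004,"wx":0,"wy":0,"wz":0,"gripper":0},{"x":0,"y":0.0006,"z":0,"wx":0,"wy":0,"wz":0,"gripper":0},{"x":0,"y":0,"z":0,"wx":0,"wy":0,"wz":0,"gripper":0}]' | grep -E "ee|cont"
python3 -m pendant '[{"x":0,"y":0.0006,"z":0,"wx":0,"wy":0,"wz":0,"gripper":0},{"x":0,"y":0,"z":0,"wx":0,"wy":0,"wz":0,"gripper":0}]' | grep -E "ee|cont"
python3 - <<'E'
from edge import *
save('wrist','w9');edges('w9',(100,165),(270,350))
E
```

```text
ee_pos: [0.6103, 0.054, 0.0333]
contact_force: [-23.2, -3.5, 14.0]
ee_pos: [0.6104, 0.0539, 0.0333]
contact_force: [-24.8, -2.1, 16.1]
fence [722.5  90.3] yaw -16.878868 -14.269569
tip [706.7  96.7] psi -13.679623 -13.605209 z 0.04984725808037366
to go joiner x,y 16.921941962965757 -2.4505782135907275
```

```bash
python3 -m pendant '[{"x":-0.0002,"y":-0.0008,"z":-0.0009,"wx":0,"wy":0,"wz":0,"gripper":0},{"x":0,"y":0,"z":0,"wx":0,"wy":0,"wz":0,"gripper":0}]' | grep -E "ee|cont"
python3 -m pendant '[{"x":0,"y":0,"z":0,"wx":0,"wy":0,"wz":0,"gripper":0.6},{"x":0,"y":0,"z":0,"wx":0,"wy":0,"wz":0,"gripper":0.6},{"x":0,"y":0,"z":0,"wx":0,"wy":0,"wz":0,"gripper":0.6},{"x":0,"y":0,"z":0,"wx":0,"wy":0,"wz":0,"gripper":0.6},{"x":0,"y":0,"z":0,"wx":0,"wy":0,"wz":0,"gripper":0.6}]' | grep -E "ee|cont|wid|for"
python3 - <<'E'
from edge import *
save('wrist','w10');edges('w10',(100,165),(270,350))
p=cv2.imread('pics/w10.png');cv2.imwrite('pics/w10c.png',cv2.resize(p[20:420,160:480],(640,600)))
E
```

```text
ee_pos: [0.6108, 0.053, 0.034]
contact_force: [-9.9, -0.9, 2.2]
ee_pos: [0.6137, 0.0517, 0.0358]
contact_force: [-0.6, 0.6, 0.4]
gripper_width: 0.0513
gripper_force: 0.0Traceback (most recent call last):
  File "<stdin>", line 2, in <module>
  File "edge.py", line 11, in edges
    r=line(np.array(A)[:,:2]*1000);l=line(np.array(B)[:,:2]*1000)
                                          ~~~~~~~~~~~^^^^^^
IndexError: too many indices for array: array is 1-dimensional, but 2 were indexed
```

```bash
python3 -m pendant '[{"x":0,"y":0,"z":-0.015,"wx":0,"wy":0,"wz":0,"gripper":0.6},{"x":0,"y":0,"z":-0.025,"wx":0,"wy":0,"wz":0,"gripper":0.6},{"x":0,"y":0,"z":-0.025,"wx":0,"wy":0,"wz":0,"gripper":0.6},{"x":0,"y":0,"z":-0.02,"wx":0,"wy":0,"wz":0,"gripper":0.6},{"x":0,"y":0,"z":0,"wx":0,"wy":0,"wz":0,"gripper":0.6}]' | grep -E "ee|cont"
python3 -m pendant '[{"x":0,"y":0,"z":0,"wx":0,"wy":0,"wz":0,"gripper":0.6},{"x":0,"y":0,"z":0,"wx":0,"wy":0,"wz":0,"gripper":0.6}]' | grep -E "time|ee|cont"
python3 - <<'E'
from edge import *
save('wrist','w10')
p,h,D,W=cloud('wrist','w10')
m=(D>0)&(h[...,0]<25)&(h[...,1]>70)&(abs(W[...,2]-.050)<.003)&(W[...,0]>.55)
k,l,s,_=cv2.connectedComponentsWithStats(m.astype(np.uint8));i=1+np.argmax(s[1:,4]);m=l==i
print(s[i])
P=W[m][:,:2]*1000
y=np.radians(-13.9);Rj=np.array([[np.cos(y),-np.sin(y)],[np.sin(y),np.cos(y)]])
J=(P-[707.2,96.])@Rj   # joiner coords about fence corner
for nm,n,t in(('R',(1,-1),(-1,-1)),('L',(1,1),(-1,1))):
    d=J@np.array(n)/2**.5;a=J@np.array(t)/2**.5
    b=[(c,np.percentile(d[(a>c)&(a<c+5)],98)) for c in range(10,140,10) if ((a>c)&(a<c+5)).sum()>20]
    print(nm,np.round(b,1).tolist())
g=(D>0)&(abs(W[...,2]-.044)<.0025)&(h[...,1]<60)
G=W[g][:,:2]*1000;J=(G-[707.2,96.])@Rj
for nm,n,t in(('R',(1,-1),(-1,-1)),('L',(1,1),(-1,1))):
    d=J@np.array(n)/2**.5;a=J@np.array(t)/2**.5
    b=[(c,*np.percentile(d[(a>c)&(a<c+5)&(abs(d)<20)],[2,98]).round(1)) for c in range(0,80,10) if ((a>c)&(a<c+5)&(abs(d)<20)).sum()>10]
    print('bar',nm,b)
E
```

```text
ee_pos: [0.5668, 0.0224, 0.1033]
contact_force: [0.6, 0.1, 0.6]
time: 11.48
ee_pos: [0.5662, 0.0239, 0.0999]
contact_force: [0.1, 0.9, 0.4]
[  105    96   241   232 14391]
R [[10.0, -3.0], [20.0, -3.1], [30.0, -0.8], [40.0, -0.3], [50.0, -0.5], [60.0, -0.2], [70.0, -0.2], [80.0, -0.3], [90.0, -0.1], [100.0, -0.2], [110.0, 0.2], [120.0, 0.1], [130.0, 0.4]]
L [[10.0, -4.6], [20.0, -2.0], [30.0, -0.9], [40.0, -1.1], [50.0, -1.0], [60.0, -1.0], [70.0, -1.0], [80.0, -0.8], [90.0, -1.0], [100.0, -1.9], [110.0, -1.4], [120.0, -1.2], [130.0, -1.5]]
bar R [(0, np.float64(0.7), np.float64(12.1)), (10, np.float64(1.2), np.float64(11.8)), (20, np.float64(1.0), np.float64(12.2)), (30, np.float64(0.8), np.float64(11.7)), (40, np.float64(1.2), np.float64(12.0)), (50, np.float64(1.1), np.float64(11.7)), (60, np.float64(0.9), np.float64(11.9)), (70, np.float64(1.3), np.float64(11.6))]
bar L [(0, np.float64(5.7), np.float64(10.8)), (10, np.float64(5.2), np.float64(7.8)), (20, np.float64(5.3), np.float64(10.3)), (30, np.float64(5.1), np.float64(11.1)), (40, np.float64(5.1), np.float64(11.6)), (50, np.float64(5.2), np.float64(12.1)), (60, np.float64(5.4), np.float64(12.1)), (70, np.float64(4.6), np.float64(12.1))]
```

The corner reads home within edge noise: gaps of 0.5 mm or less at the right bar and about 0.5-1 mm at the left, with yaw matched. Next is to retract and reorient for the handle.

```bash
python3 - <<'E'
from pl import *
import pl;pl.G=0
Q=ori(-13.9,58)
plan([((.48,.0,.27),ori(10,50)),((.495,.1475,.275),Q)],st=.03,sr=.1)
E
```

```text
[{"x":0.0063,"y":-0.0033,"z":-0.0265,"wx":-0.037,"wy":0.0241,"wz":0.0376,"gripper":0},{"x":0.0069,"y":-0.0026,"z":-0.0265,"wx":-0.037,"wy":0.0241,"wz":0.0376,"gripper":0},{"x":0.0074,"y":-0.0019,"z":-0.0264,"wx":-0.037,"wy":0.0241,"wz":0.0376,"gripper":0},{"x":0.008,"y":-0.0012,"z":-0.0263,"wx":-0.037,"wy":0.0241,"wz":0.0376,"gripper":0},{"x":0.0086,"y":-0.0005,"z":-0.0261,"wx":-0.037,"wy":0.0241,"wz":0.0376,"gripper":0}]
[{"x":0.0092,"y":0.0001,"z":-0.0259,"wx":-0.037,"wy":0.0241,"wz":0.0376,"gripper":0},{"x":0.0098,"y":0.0007,"z":-0.0257,"wx":-0.037,"wy":0.0241,"wz":0.0376,"gripper":0},{"x":0.006,"y":-0.0285,"z":0.0055,"wx":-0.0675,"wy":0.0275,"wz":0.0491,"gripper":0},{"x":0.0044,"y":-0.0291,"z":0.0037,"wx":-0.0675,"wy":0.0275,"wz":0.0491,"gripper":0},{"x":0.0029,"y":-0.0295,"z":0.0019,"wx":-0.0675,"wy":0.0275,"wz":0.0491,"gripper":0}]
[{"x":0.0014,"y":-0.0296,"z":-0.0001,"wx":-0.0675,"wy":0.0275,"wz":0.0491,"gripper":0},{"x":-0.0,"y":-0.0296,"z":-0.0021,"wx":-0.0675,"wy":0.0275,"wz":0.0491,"gripper":0}]
12
```

```bash
python3 -m pendant '[{"x":0.0063,"y":-0.0033,"z":-0.0265,"wx":-0.037,"wy":0.024,"wz":0.0376,"gripper":0.6},{"x":0.007,"y":-0.0026,"z":-0.0265,"wx":-0.037,"wy":0.024,"wz":0.0376,"gripper":0.6},{"x":0.0074,"y":-0.002,"z":-0.0264,"wx":-0.037,"wy":0.024,"wz":0.0376,"gripper":0},{"x":0.008,"y":-0.001,"z":-0.0263,"wx":-0.037,"wy":0.024,"wz":0.0376,"gripper":0},{"x":0.0086,"y":-0.0005,"z":-0.026,"wx":-0.037,"wy":0.024,"wz":0.0376,"gripper":0}]' | grep -E "ee|cont"
python3 -m pendant '[{"x":0.009,"y":0,"z":-0.026,"wx":-0.037,"wy":0.024,"wz":0.0376,"gripper":0},{"x":0.01,"y":0.001,"z":-0.0257,"wx":-0.037,"wy":0.024,"wz":0.0376,"gripper":0},{"x":0.006,"y":-0.0285,"z":0.0055,"wx":-0.0675,"wy":0.0275,"wz":0.049,"gripper":0},{"x":0.0044,"y":-0.029,"z":0.0037,"wx":-0.0675,"wy":0.0275,"wz":0.049,"gripper":0},{"x":0.003,"y":-0.0295,"z":0.002,"wx":-0.0675,"wy":0.0275,"wz":0.049,"gripper":0}]' | grep -E "ee|cont"
python3 -m pendant '[{"x":0.0014,"y":-0.0296,"z":0,"wx":-0.0675,"wy":0.0275,"wz":0.049,"gripper":0},{"x":0,"y":-0.0296,"z":-0.002,"wx":-0.0675,"wy":0.0275,"wz":0.049,"gripper":0},{"x":0,"y":0,"z":0,"wx":0,"wy":0,"wz":0,"gripper":0},{"x":0,"y":0,"z":0,"wx":0,"wy":0,"wz":0,"gripper":0}]'
python3 - <<'E'
from m import *
import pl
from pl import *
pl.G=0
s=arm.read_state();print(s['q'].round(3))
save('side','s2');p,h,D,W=cloud('side','s2')
w=(D>0)&(h[...,2]<60)&(W[...,2]>.15)&(W[...,2]<.25)&(W[...,0]>.5)&(W[...,0]<.66)&(W[...,1]>.05)&(W[...,1]<.2);P=W[w];print('grip',len(P),P.min(0).round(3),P.max(0).round(3))
Q=ori(-13.9,58)
plan([((.5305,.1390,.262),Q)],st=.02)
E
```

```text
ee_pos: [0.5041, 0.007, 0.2216]
contact_force: [-0.1, 0.3, 1.3]
ee_pos: [0.4833, 0.0486, 0.2675]
contact_force: [0.2, -0.6, -0.3]
time: 12.7
ee_pos: [0.4811, 0.0671, 0.2618]
orientation: [[0.632, -0.052, 0.774], [-0.019, -0.998, -0.052], [0.775, 0.018, -0.632]]
contact_force: [0.3, -0.1, 0.4]
gripper_width: 0.0001
gripper_force: 0.0
[-0.115 -0.677  2.458  0.081  0.475  1.445]
grip 210 [0.543 0.102 0.186] [0.608 0.139 0.223]
[{"x":0.0059,"y":-0.0151,"z":0.0069,"wx":-0.0286,"wy":0.0245,"wz":0.0249,"gripper":0},{"x":0.0053,"y":-0.0154,"z":0.0066,"wx":-0.0286,"wy":0.0245,"wz":0.0249,"gripper":0},{"x":0.0048,"y":-0.0157,"z":0.0063,"wx":-0.0286,"wy":0.0245,"wz":0.0249,"gripper":0},{"x":0.0043,"y":-0.016,"z":0.0059,"wx":-0.0286,"wy":0.0245,"wz":0.0249,"gripper":0},{"x":0.0037,"y":-0.0162,"z":0.0056,"wx":-0.0286,"wy":0.0245,"wz":0.0249,"gripper":0}]
5
```

The wrist was slowed near its singularity, but a heading of about -4° also works. I'll keep that heading and go above the grip's outer part.

```bash
python3 - <<'E'
from pl import *
import pl;pl.G=0
plan([((.50,.143,.275),ori(-4,55))],st=.012)
E
```

```text
[{"x":0.0029,"y":-0.0111,"z":0.0003,"wx":-0.0002,"wy":0.0103,"wz":0.0035,"gripper":0},{"x":0.0028,"y":-0.0111,"z":0.0004,"wx":-0.0002,"wy":0.0103,"wz":0.0035,"gripper":0},{"x":0.0028,"y":-0.0111,"z":0.0004,"wx":-0.0002,"wy":0.0103,"wz":0.0035,"gripper":0},{"x":0.0028,"y":-0.0111,"z":0.0004,"wx":-0.0002,"wy":0.0103,"wz":0.0035,"gripper":0},{"x":0.0027,"y":-0.0111,"z":0.0004,"wx":-0.0002,"wy":0.0103,"wz":0.0035,"gripper":0}]
[{"x":0.0027,"y":-0.0111,"z":0.0005,"wx":-0.0002,"wy":0.0103,"wz":0.0035,"gripper":0},{"x":0.0026,"y":-0.0111,"z":0.0005,"wx":-0.0002,"wy":0.0103,"wz":0.0035,"gripper":0}]
7
```

```bash
python3 -m pendant '[{"x":0.003,"y":-0.011,"z":0,"wx":0,"wy":0.01,"wz":0.0035,"gripper":0},{"x":0.003,"y":-0.011,"z":0,"wx":0,"wy":0.01,"wz":0.0035,"gripper":0},{"x":0.003,"y":-0.011,"z":0,"wx":0,"wy":0.01,"wz":0.0035,"gripper":0},{"x":0.003,"y":-0.011,"z":0,"wx":0,"wy":0.01,"wz":0.0035,"gripper":0},{"x":0.003,"y":-0.011,"z":0,"wx":0,"wy":0.01,"wz":0.0035,"gripper":0}]' | grep -E "ee|cont"
python3 -m pendant '[{"x":0.003,"y":-0.011,"z":0.0005,"wx":0,"wy":0.01,"wz":0.0035,"gripper":0},{"x":0.003,"y":-0.011,"z":0.0005,"wx":0,"wy":0.01,"wz":0.0035,"gripper":0},{"x":0,"y":0,"z":0,"wx":0,"wy":0,"wz":0,"gripper":0},{"x":0,"y":0,"z":0,"wx":0,"wy":0,"wz":0,"gripper":0}]'
python3 - <<'E'
from pl import *
import pl;pl.G=0
s=arm.read_state();print(s['q'].round(3));R=s['orientation']
plan([((.527,.1405,.262),R)],st=.012)
E
```

```text
ee_pos: [0.4942, 0.1197, 0.274]
contact_force: [0.9, -0.4, -0.1]
time: 13.5
ee_pos: [0.4998, 0.1414, 0.2779]
orientation: [[0.574, -0.071, 0.816], [-0.041, -0.997, -0.058], [0.818, -0.001, -0.575]]
contact_force: [-0.5, -0.5, -0.6]
gripper_width: -0.0002
gripper_force: 0.0
[ 0.139 -0.532  2.373 -0.464  0.39   2.127]
[{"x":0.0009,"y":-0.0003,"z":0.0105,"wx":0.0,"wy":0.0,"wz":0.0,"gripper":0},{"x":0.0009,"y":-0.0003,"z":0.0105,"wx":0.0,"wy":0.0,"wz":0.0,"gripper":0},{"x":0.0009,"y":-0.0003,"z":0.0105,"wx":0.0,"wy":0.0,"wz":0.0,"gripper":0}]
3
```

```bash
python3 - <<'E'
from pl import *
import pl;pl.G=0
plan([((.531,.1395,.258),ori(-1,51)),((.519,.142,.131),ori(4,40))],st=.011)
E
```

```text
[{"x":0.0004,"y":-0.0001,"z":0.0093,"wx":0.0106,"wy":-0.017,"wz":-0.0082,"gripper":0},{"x":0.0006,"y":0.0,"z":0.0093,"wx":0.0106,"wy":-0.017,"wz":-0.0082,"gripper":0},{"x":0.0007,"y":0.0001,"z":0.0092,"wx":0.0106,"wy":-0.017,"wz":-0.0082,"gripper":0},{"x":0.0009,"y":0.0002,"z":0.0092,"wx":0.0106,"wy":-0.017,"wz":-0.0082,"gripper":0},{"x":-0.0089,"y":-0.0002,"z":0.0059,"wx":0.0052,"wy":-0.016,"wz":-0.0051,"gripper":0}]
[{"x":-0.0088,"y":-0.0002,"z":0.006,"wx":0.0052,"wy":-0.016,"wz":-0.0051,"gripper":0},{"x":-0.0087,"y":-0.0002,"z":0.0062,"wx":0.0052,"wy":-0.016,"wz":-0.0051,"gripper":0},{"x":-0.0086,"y":-0.0002,"z":0.0063,"wx":0.0052,"wy":-0.016,"wz":-0.0051,"gripper":0},{"x":-0.0085,"y":-0.0002,"z":0.0064,"wx":0.0052,"wy":-0.016,"wz":-0.0051,"gripper":0},{"x":-0.0084,"y":-0.0002,"z":0.0066,"wx":0.0052,"wy":-0.016,"wz":-0.0051,"gripper":0}]
[{"x":-0.0082,"y":-0.0003,"z":0.0067,"wx":0.0052,"wy":-0.016,"wz":-0.0051,"gripper":0},{"x":-0.0081,"y":-0.0003,"z":0.0068,"wx":0.0052,"wy":-0.016,"wz":-0.0051,"gripper":0},{"x":-0.008,"y":-0.0003,"z":0.007,"wx":0.0052,"wy":-0.016,"wz":-0.0051,"gripper":0},{"x":-0.0079,"y":-0.0003,"z":0.0071,"wx":0.0052,"wy":-0.016,"wz":-0.0051,"gripper":0},{"x":-0.0078,"y":-0.0003,"z":0.0072,"wx":0.0052,"wy":-0.016,"wz":-0.0051,"gripper":0}]
[{"x":-0.0077,"y":-0.0003,"z":0.0074,"wx":0.0052,"wy":-0.016,"wz":-0.0051,"gripper":0}]
16
```

```bash
python3 -m pendant '[{"x":0.0005,"y":0,"z":0.0093,"wx":0.0106,"wy":-0.017,"wz":-0.008,"gripper":0},{"x":0.0006,"y":0,"z":0.0093,"wx":0.0106,"wy":-0.017,"wz":-0.008,"gripper":0},{"x":0.0007,"y":0,"z":0.0092,"wx":0.0106,"wy":-0.017,"wz":-0.008,"gripper":0},{"x":0.0009,"y":0,"z":0.0092,"wx":0.0106,"wy":-0.017,"wz":-0.008,"gripper":0},{"x":0,"y":0,"z":0,"wx":0,"wy":0,"wz":0,"gripper":0}]'
python3 -m pendant '[{"x":-0.009,"y":0,"z":0.006,"wx":0.005,"wy":-0.016,"wz":-0.005,"gripper":0},{"x":-0.009,"y":0,"z":0.006,"wx":0.005,"wy":-0.016,"wz":-0.005,"gripper":0},{"x":0,"y":0,"z":0,"wx":0,"wy":0,"wz":0,"gripper":0}]'
python3 - <<'E'
from h import *
print(arm.read_state()['q'].round(3))
E
```

```text
time: 13.92
ee_pos: [0.5318, 0.1386, 0.2581]
orientation: [[0.629, -0.02, 0.777], [-0.014, -1.0, -0.015], [0.777, -0.001, -0.629]]
contact_force: [0.2, 0.3, 0.4]
gripper_width: 0.0001
gripper_force: 0.0
time: 14.17
ee_pos: [0.5288, 0.1396, 0.2366]
orientation: [[0.652, -0.005, 0.758], [-0.003, -1.0, -0.004], [0.758, -0.0, -0.652]]
contact_force: [1.4, -0.0, 1.7]
gripper_width: 0.0002
gripper_force: 1.9
[ 0.08  -0.377  2.316 -0.189  0.35   1.804]
```

```bash
python3 -m pendant '[{"x":-0.0087,"y":0,"z":0.0062,"wx":0.005,"wy":-0.016,"wz":-0.005,"gripper":0},{"x":-0.0086,"y":0,"z":0.0063,"wx":0.005,"wy":-0.016,"wz":-0.005,"gripper":0},{"x":-0.0085,"y":0,"z":0.0064,"wx":0.005,"wy":-0.016,"wz":-0.005,"gripper":0}]' | grep -E "ee|cont"
python3 -c "
from h import *
print(arm.read_state()['q'].round(3))"
python3 -m pendant '[{"x":-0.0084,"y":0,"z":0.0066,"wx":0.005,"wy":-0.016,"wz":-0.005,"gripper":0},{"x":-0.0082,"y":0,"z":0.0067,"wx":0.005,"wy":-0.016,"wz":-0.005,"gripper":0},{"x":-0.008,"y":0,"z":0.0068,"wx":0.005,"wy":-0.016,"wz":-0.005,"gripper":0}]'
python3 -c "
from h import *
print(arm.read_state()['q'].round(3))"
```

```text
ee_pos: [0.5273, 0.1403, 0.2083]
contact_force: [-3.0, 0.7, 7.9]
[ 0.07  -0.327  2.322 -0.12   0.331  1.72 ]
time: 14.67
ee_pos: [0.5247, 0.1404, 0.1768]
orientation: [[0.717, 0.039, 0.696], [0.028, -0.999, 0.027], [0.697, 0.0, -0.718]]
contact_force: [-4.4, 3.8, 10.7]
gripper_width: 0.0001
gripper_force: 4.7
[ 0.06  -0.267  2.326 -0.048  0.313  1.631]
```

```bash
python3 -m pendant '[{"x":-0.008,"y":0,"z":0.007,"wx":0.002,"wy":-0.02,"wz":-0.002,"gripper":0},{"x":-0.0079,"y":0,"z":0.0071,"wx":0.002,"wy":-0.02,"wz":-0.002,"gripper":0},{"x":-0.0078,"y":0,"z":0.0072,"wx":0.002,"wy":-0.02,"wz":-0.002,"gripper":0},{"x":0,"y":0,"z":0,"wx":0,"wy":0,"wz":0,"gripper":0}]' | grep -E "ee|cont"
python3 -m pendant '[{"x":-0.004,"y":0,"z":0.0037,"wx":0,"wy":-0.01,"wz":0,"gripper":0},{"x":0,"y":0,"z":0,"wx":0,"wy":0,"wz":0,"gripper":0}]'
python3 -c "
from h import *
print(arm.read_state()['q'].round(3))"
```

```text
ee_pos: [0.5232, 0.1404, 0.1458]
contact_force: [-1.2, 5.2, 11.2]
time: 15.17
ee_pos: [0.5232, 0.1404, 0.1417]
orientation: [[0.76, 0.047, 0.648], [0.035, -0.999, 0.03], [0.649, -0.0, -0.761]]
contact_force: [-0.1, 4.2, 10.7]
gripper_width: 0.0001
gripper_force: 5.6
[ 0.055 -0.185  2.313 -0.018  0.307  1.595]
```

Not yet on the stop (expected at a TCP height of about 0.135), so I'll keep pressing in small rows.

```bash
python3 -m pendant '[{"x":-0.0026,"y":0,"z":0.003,"wx":0,"wy":-0.005,"wz":0,"gripper":0},{"x":0,"y":0,"z":0,"wx":0,"wy":0,"wz":0,"gripper":0}]' | grep -E "ee|cont"
python3 -m pendant '[{"x":-0.002,"y":0,"z":0.0022,"wx":0,"wy":-0.005,"wz":0,"gripper":0},{"x":0,"y":0,"z":0,"wx":0,"wy":0,"wz":0,"gripper":0}]' | grep -E "ee|cont"
python3 -m pendant '[{"x":-0.0013,"y":0,"z":0.0015,"wx":0,"wy":0,"wz":0,"gripper":0},{"x":0,"y":0,"z":0,"wx":0,"wy":0,"wz":0,"gripper":0}]' | grep -E "ee|cont"
```

```text
ee_pos: [0.5233, 0.1404, 0.138]
contact_force: [0.0, 3.2, 11.7]
ee_pos: [0.5234, 0.1404, 0.1354]
contact_force: [0.6, 3.6, 11.7]
ee_pos: [0.5237, 0.1404, 0.1344]
contact_force: [-8.6, 1.3, 21.6]
```

Force jumped to 22 N at z = 0.134, so it is reaching the stop. One small extra push will confirm it.

```bash
python3 -m pendant '[{"x":-0.0005,"y":0,"z":0.0006,"wx":0,"wy":0,"wz":0,"gripper":0},{"x":0,"y":0,"z":0,"wx":0,"wy":0,"wz":0,"gripper":0}]' | grep -E "ee|cont"
python3 -c "
from h import *
s=arm.read_state();print(s['q'].round(3),s['orientation'][2].round(3))"
```

```text
ee_pos: [0.5238, 0.1405, 0.1341]
contact_force: [-12.9, 1.2, 26.7]
[ 0.055 -0.165  2.311 -0.019  0.296  1.595] [ 0.644  0.    -0.765]
```

On the stop. I'll let the handle back up by following my path in reverse, with the tilt increasing, and then draw back.

```bash
python3 - <<'E'
from pl import *
import pl;pl.G=0
plan([((.521,.1405,.265),ori(0,53))],st=.0135)
E
```

```text
[{"x":0.0082,"y":-0.0,"z":-0.0102,"wx":-0.0034,"wy":0.0226,"wz":0.0033,"gripper":0},{"x":0.0084,"y":-0.0,"z":-0.01,"wx":-0.0034,"wy":0.0226,"wz":0.0033,"gripper":0},{"x":0.0087,"y":0.0,"z":-0.0098,"wx":-0.0034,"wy":0.0226,"wz":0.0033,"gripper":0},{"x":0.0089,"y":0.0,"z":-0.0096,"wx":-0.0034,"wy":0.0226,"wz":0.0033,"gripper":0},{"x":0.0091,"y":0.0,"z":-0.0094,"wx":-0.0034,"wy":0.0226,"wz":0.0033,"gripper":0}]
[{"x":0.0093,"y":0.0,"z":-0.0092,"wx":-0.0034,"wy":0.0226,"wz":0.0033,"gripper":0},{"x":0.0095,"y":0.0,"z":-0.009,"wx":-0.0034,"wy":0.0226,"wz":0.0033,"gripper":0},{"x":0.0097,"y":0.0,"z":-0.0088,"wx":-0.0034,"wy":0.0226,"wz":0.0033,"gripper":0},{"x":0.0099,"y":0.0,"z":-0.0086,"wx":-0.0034,"wy":0.0226,"wz":0.0033,"gripper":0},{"x":0.0101,"y":0.0,"z":-0.0083,"wx":-0.0034,"wy":0.0226,"wz":0.0033,"gripper":0}]
10
```

```bash
python3 -m pendant '[{"x":0.0082,"y":0,"z":-0.01,"wx":-0.003,"wy":0.0225,"wz":0.003,"gripper":0},{"x":0.0084,"y":0,"z":-0.01,"wx":-0.003,"wy":0.0225,"wz":0.003,"gripper":0},{"x":0.0087,"y":0,"z":-0.0098,"wx":-0.003,"wy":0.0225,"wz":0.003,"gripper":0},{"x":0.0089,"y":0,"z":-0.0096,"wx":-0.003,"wy":0.0225,"wz":0.003,"gripper":0},{"x":0.0091,"y":0,"z":-0.0094,"wx":-0.003,"wy":0.0225,"wz":0.003,"gripper":0}]' | grep -E "ee|cont"
python3 -m pendant '[{"x":0.0093,"y":0,"z":-0.0092,"wx":-0.003,"wy":0.0225,"wz":0.003,"gripper":0},{"x":0.0095,"y":0,"z":-0.009,"wx":-0.003,"wy":0.0225,"wz":0.003,"gripper":0},{"x":0.0097,"y":0,"z":-0.0088,"wx":-0.003,"wy":0.0225,"wz":0.003,"gripper":0},{"x":0.01,"y":0,"z":-0.0086,"wx":-0.003,"wy":0.0225,"wz":0.003,"gripper":0},{"x":0.01,"y":0,"z":-0.0083,"wx":-0.003,"wy":0.0225,"wz":0.003,"gripper":0}]'
python3 -c "
from h import *
s=arm.read_state();print(s['q'].round(3))"
```

```text
ee_pos: [0.5221, 0.1398, 0.1983]
contact_force: [4.7, -1.7, 5.3]
time: 16.67
ee_pos: [0.5184, 0.1397, 0.2593]
orientation: [[0.612, 0.004, 0.791], [0.002, -1.0, 0.003], [0.791, 0.0, -0.612]]
contact_force: [0.3, -0.0, -0.2]
gripper_width: 0.0001
gripper_force: 0.0
[ 0.08  -0.459  2.346 -0.179  0.35   1.786]
```

```bash
python3 -m pendant '[{"x":0,"y":0,"z":-0.012,"wx":0,"wy":0,"wz":0,"gripper":0},{"x":0,"y":0,"z":-0.014,"wx":0,"wy":0,"wz":0,"gripper":0},{"x":0,"y":0.015,"z":-0.012,"wx":0,"wy":0,"wz":0,"gripper":0},{"x":0,"y":0.03,"z":0,"wx":0,"wy":0,"wz":0,"gripper":0},{"x":0,"y":0.03,"z":0,"wx":0,"wy":0,"wz":0,"gripper":0}]' | grep -E "ee|cont"
python3 -m pendant '[{"x":0,"y":0.03,"z":0,"wx":0,"wy":0,"wz":0,"gripper":0},{"x":0,"y":0.02,"z":0,"wx":0,"wy":0,"wz":0,"gripper":0},{"x":0,"y":0,"z":0,"wx":0,"wy":0,"wz":0,"gripper":0},{"x":0,"y":0,"z":0,"wx":0,"wy":0,"wz":0,"gripper":0},{"x":0,"y":0,"z":0,"wx":0,"wy":0,"wz":0,"gripper":0}]' | grep -E "time|ee|cont"
python3 - <<'E'
from m import *
for f in('scene','side'):save(f,f+'9')
p,h,D,W=cloud('side','side9')
w=(D>0)&(h[...,2]<60)&(W[...,2]>.1)&(W[...,2]<.25)&(W[...,0]>.5)&(W[...,0]<.66)&(W[...,1]>.05)&(W[...,1]<.2);P=W[w];print('grip',len(P),P.min(0).round(3),P.max(0).round(3))
a=cv2.imread('pics/scene9.png');b=cv2.imread('pics/side9.png')
y=np.radians(-13.9);Rj=np.array([[np.cos(y),-np.sin(y)],[np.sin(y),np.cos(y)]])
for n in('scene','side'):
    p,h,D,W=cloud(n,n+'9')
    m=(D>0)&(h[...,0]<25)&(h[...,1]>70)&(abs(W[...,2]-.05)<.005)&(W[...,0]>.53)&(W[...,0]<.75)&(W[...,1]>-.03)&(W[...,1]<.26)
    J=(W[m][:,:2]*1000-[707.2,96.])@Rj
    for nm,nn,t in(('R',(1,-1),(-1,-1)),('L',(1,1),(-1,1))):
        d=J@np.array(nn)/2**.5;q=J@np.array(t)/2**.5
        print(n,nm,[(c,round(float(np.percentile(d[(q>c)&(q<c+10)],97)),1)) for c in range(40,140,15) if ((q>c)&(q<c+10)).sum()>8])
cv2.imwrite('pics/final.png',np.hstack([cv2.resize(a[150:400,200:520],(400,312)),cv2.resize(b[120:320,220:460],(374,312))]))
E
```

```text
ee_pos: [0.4881, 0.0741, 0.2817]
contact_force: [0.4, 0.7, 0.4]
time: 17.5
ee_pos: [0.4886, 0.0253, 0.2804]
contact_force: [-0.1, 0.2, -0.2]
grip 95 [0.507 0.103 0.184] [0.606 0.141 0.225]
scene R [(55, -2.7), (70, 0.0), (85, -0.0), (100, -0.2), (115, -0.3), (130, -0.1)]
scene L [(40, -0.2), (55, -0.3), (70, -0.5), (85, -1.2), (100, 0.2), (115, -0.1), (130, -0.7)]
side R [(40, 0.7), (55, 0.7), (70, -0.5), (85, 0.1), (100, 0.4), (115, 1.2), (130, 0.6)]
side L [(40, -3.4), (55, -0.8), (70, -0.6), (85, -1.4), (100, -1.2), (115, -4.1), (130, -0.0)]
```

View pics/final.png

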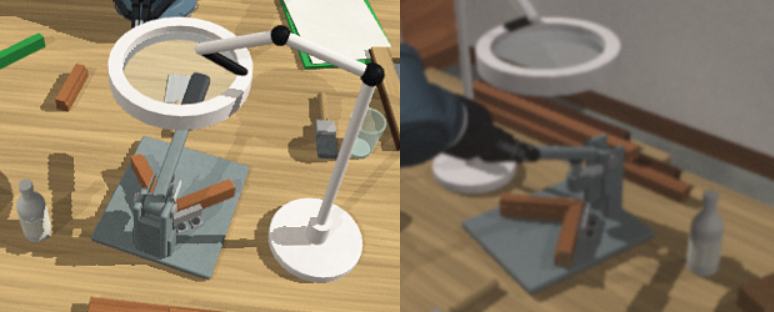

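The final crops show the corner seated in the V (scene part at (190,195)), the handle back up and the rest of the bench undisturbed. The robot is touching nothing.

```bash
python3 -c "
from station import arm
print(arm.sign_off())"
```

```text
the job is handed in; nothing more can be done
None
```

The corner is in the V fence, within about 1 mm of fully home by my camera measurements; the handle went down to its stop and sprang back up, nothing else appears disturbed, and I handed the job in at about 17.6 s.

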